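# Rock the tall locating block out of the assembly jig

### The arm

A 6-joint arm with a two-finger parallel gripper is mounted at the origin on the work surface. World frame = base frame: x ahead of the robot, y to its left, z up, the work surface at z = 0. Lengths are in m, angles in rad, forces in N, time in s.
With the tool pointing down it reaches from about 0.325 to 0.85 m from the base axis. Payload 4.4 kg.
Tool frame: the origin (TCP) lies on the mounting face of the last link; the fingertips stand 199 mm ahead of it and the grasp point (between the pads) lies 180 mm ahead of it; z points along the fingers, y is the direction in which the jaws open and shut (so a half turn about z gives the same grasp; the last joint's range is limited). The gripper opens to 94 mm and grips with 3 to 60 N. Pads are 16 mm wide; open, the fingers measure 119 mm over their backs; the gripper's body (75 mm by 177 mm) begins 78 mm behind the grasp point.
Start: joints at [1.079, 0.207, 1.542, -0, 1.393, -0.15], TCP at [0.192, 0.542, 0.405] pointing down, gripper open.
Joint ranges: [-2.73, 2.73], [-0.86, 2.22], [0.23, 2.46], [-1.11, 4.25], [0.08, 2.63], [-2.82, 2.82]. Speed limits (rad/s): [2.79, 2.79, 3.14, 3.14, 3.14, 3.14].

### API

Orientations are given as a unit quaternion [x, y, z, w].
In Python, from cell import bot, capture, camera_model, job gives the robot as it stands. The module is installed in compiled form; this text tells all that it offers.
- The arm moves only by the tool step_arm, never from a script. Its argument "series" is a list of rows, each a list of 3 entries, a list of its own where there are three numbers: the finger opening in m, from 0 to 0.094, then the shift along the tool's x, y, z in m, then the turn about the tool's z in degrees. In form: [[gripper, [dx, dy, dz], spin], ...]. A call has exactly 5 rows; each row is the pose to reach, as a shift and turn from the pose measured when the call began, along the tool's axes at that moment; what a row does not reach only later rows make up. A row lasts 1/10 s, in which the tool goes at most 50 mm and 8.59 degrees, less where a joint would pass 70% of its speed; a pose out of reach is approached as far as the arm can. A call with a gripper value outside its range is refused whole. The fingers move at their own pace and stop on an object; "newtons" is the grip in N (left out, the last holds). Time passes only in rows, so rows that repeat a pose let the fingers close, or fill a call up. It gives the time, the measured TCP pose, the force and the opening at its end, in the units of the state.
- bot.observe(): the state, without advancing time (a new reading comes with each control period).
- capture(name): name is "side" or "top"; returns the picture (480x640x3 uint8, red, green, blue); there is no depth.
- camera_model(name): a dict with "fx", "fy", "cx", "cy" (pixels), "R" (3x3) and "t" (3): a world point X has camera coordinates R X + t. Camera axes: x right, y down, z forward; pixel columns grow to the right and rows downward; lengths in m; the calibration is good to about 2 mm. A picture is of the moment at which its call begins. camera_model takes no time and is no camera call.
- job.finish_job(): hands the job in, once; it reports no verdict.
The state is a dict: "t": time; "joint_positions": joint angles; "joint_vel": joint speeds; "tau": joint torques, N m; "tcp_pos": TCP position; "ee_rot": TCP orientation; "ft_force": force on the tool from outside, world axes, zero at the start; "ft_torque": the same for the moment, N m; "width": finger opening in m.
Only numpy, scipy, OpenCV 4.12 (cv2) and the standard library are available. Lean on these libraries where they do the work, as an engineer would, in place of code of your own. Each camera call takes 0.05 s, during which the arm holds its last target.

### The job

The glue on the white model house has set: work the tall locating block with the hand grip out of the assembly jig by rocking it side to side along the model's wall until both its tight dowels are out of their holes, and finish holding it upright just clear above them, dowel ends a finger's breadth (about 15 mm) over the board. The jig board is not clamped and must stay down flat on the cutting mat, about where it lies, so a straight pull will not do. Leave the model and the low block seated in the jig, and the small tools lying on the board where they are; your program ends while still holding the block in the gripper.

Things in the scene. Friction and masses are not known exactly. Their poses are not given: they have to be found in the camera images.
- tall_grip (a point): centre of the hand grip of the tall beech locating block (0.13-0.21 kg). Grip 22 (x) by 28 (y) by 40 mm high, on a body 25 (x) by 50 (y) by 60 mm high; this point is 80 mm above the block's underside, 20 mm below its top. z up; y = block's length, parallel to the model's wall and the line of the dowels: rock it in the y-z plane. The 50 mm high wall is 1.5 mm from its +x face.
- tall_block: the same block; origin at the centre of its underside, axes as above. Two steel dowels, 10 mm thick, 20 mm long, point down from the underside at y = +20 and -20 mm. Each is held in its hole by dry friction of 12 to 17 N, alike up and down, until raised 16 mm; fully out at 20 mm. Pulled straight, both hold at once and the board comes up too.
- tall_foot (a point): middle of the tall block's underside, between its dowels (same place as the body's origin). Seated, the block can lean about 0.1 rad each way in its holes, more as it comes out; forced further it wedges. Leaning lifts one dowel at a time: swing the grip 5-8 mm to each side along y, the gripper leaning with it, and ease it up 2-3 mm a stroke; the dowels walk out in turn.
- jig: assembly jig: loose MDF board 300 (x) by 400 (y) by 28 mm thick, 2.6 kg, flat on a 3 mm green cutting mat; origin at the centre of its underside. Hole pairs at x = -30 mm, centred at y = +65 and -65 mm: the tall block is in one, the low block in the other. Wooden fence 22 mm high along y at x = 105 to 127 mm, end stop at y = 117 to 137 mm.
- low_block: the other locating block, beech, 25 by 50 by 32 mm high without a grip, with the same dowels in the other pair of holes; origin at the centre of its underside. To be left seated.
- model_wall (a point): top middle of the long wall of the white model house (loose, 0.09 kg; floor plate 120 by 230 mm with walls up to 50 mm high, wall 3 mm thick), which lies between the two blocks and the fence; seated it is at x = -14.5, y = 0 and 78 mm above the underside in the jig's frame. Axes as the jig's.
- model: the model house; origin on the board's top under the middle of the outer face of its long wall
- square: small try square, stock 65 by 14 by 12 mm with a 75 mm blade, lying on the jig board near its robot-side edge; origin under the stock's centre
- sanding_stick: flat sanding stick 90 by 20 by 6 mm, lying on the jig board near its robot-side edge; origin under its centre
Not all that is in view belongs to the job. What is shaped like the tall_block but blue is not meant. What is shaped like the low_block but blue is not meant.

How it is judged:
On the way, in this order (a step that is already met when the one before it is completed fails the run):
1. rocked one way: the grip swung 3.5 mm or more to +y of its upright place in the jig, dowels still in their holes ((y of tall_grip in the frame of jig between 0.0685 and 0.095 m or y of tall_grip in the frame of jig between -0.0615 and -0.035 m) and z of tall_block in the frame of jig below 0.047 m), for 0.05 s.
2. then rocked the other way: the grip swung 3.5 mm or more to -y, dowels still in their holes ((y of tall_grip in the frame of jig between 0.035 and 0.0615 m or y of tall_grip in the frame of jig between -0.095 and -0.0685 m) and z of tall_block in the frame of jig below 0.047 m), for 0.05 s.
At the end, for the whole second after the job is handed in: Gripper holds the tall block still, upright within 0.12 rad, 22-55 mm over its seat (dowel ends 2-35 mm clear), within 20 mm of over its holes, touching only the fingers; board flat, within 25 mm of its place; low block seated within 4 mm; model within 6 mm of its place in the jig (z of tall_block in the frame of jig between 0.05 and 0.083 m and x of tall_block in the frame of jig between -0.05 and -0.01 m and (y of tall_block in the frame of jig between 0.045 and 0.085 m or y of tall_block in the frame of jig between -0.085 and -0.045 m) and angle between tall_block's own z axis and vertical below 0.12 rad and contact force between the fingers and tall_block above 2 N and contact force between tall_block and jig below 0.2 N and contact force between tall_block and model below 0.2 N and contact force between tall_block and low_block below 0.2 N and linear speed of tall_block below 0.02 m/s and angle between jig's own z axis and vertical below 0.012 rad and height (world z) of jig below 0.006 m and distance of jig from where it was at the start of the episode below 0.025 m and not (z of low_block in the frame of jig above 0.032 m or angle between the z axis of low_block and the z axis of jig, either way round above 0.08 rad) and not (x of model_wall in the frame of jig below -0.0205 m or x of model_wall in the frame of jig above -0.0085 m or y of model_wall in the frame of jig below -0.006 m or y of model_wall in the frame of jig above 0.006 m or angle between model_wall's own z axis and vertical above 0.07 rad)); the arm keeps its last pose, push and grip.
It fails at once if the jig board is lifted off the mat (tilted over 0.02 rad or its origin raised over 6 mm) (angle between jig's own z axis and vertical above 0.02 rad or height (world z) of jig above 0.009 m).
It fails at once if the jig board is pushed more than 30 mm (distance of jig from where it was at the start of the episode above 0.03 m).
It fails at once if the model is pushed more than 6 mm in the jig, or tipped (x of model_wall in the frame of jig below -0.0205 m or x of model_wall in the frame of jig above -0.0085 m or y of model_wall in the frame of jig below -0.006 m or y of model_wall in the frame of jig above 0.006 m or angle between model_wall's own z axis and vertical above 0.07 rad).
It fails at once if the low block is pulled out more than 4 mm or rocked (z of low_block in the frame of jig above 0.032 m or angle between the z axis of low_block and the z axis of jig, either way round above 0.08 rad).
It fails at once if the square or the sanding stick on the board is moved more than 35 mm (distance of any of square, sanding_stick from where it was at the start of the episode above 0.035 m).
It also fails if it takes over 45 s, if anything falls off the work surface, if the arm or the gripper's body presses on something with over 40 N, if the wrist force passes 120 N, or if a joint passes its speed limit or range.

## Working session

There is one attempt and no reset: what is moved stays moved. The work goes in short steps, Python scripts to look and compute and a tool call to move; the robot and the scene stay as the last step left them, time stands still between calls to the robot, and variables do not carry over. Pictures are saved under pics/ and viewed, and the job is handed in when it is done.

Besides the shell and the picture viewer there is one more tool, called after "Emit:" by a JSON object that holds its "fn" and its "kwargs", one argument or row to a line. step_arm: Moves the arm, as the interface text tells. Its arguments: {"type":"object","properties":{"series":{"type":"array"},"newtons":{"type":"number"}},"required":["series"]}

```bash
mkdir -p pics; ls; python3 - <<'E'
from cell import bot,capture,camera_model,job
import cv2
print(bot.observe())
for n in("side","top"):
    cv2.imwrite(f"pics/{n}0.png",capture(n)[:,:,::-1]); print(n,camera_model(n))
E
```

```text
pics
{'t': 0.0, 'joint_positions': array([ 1.07950359e+00,  2.07441691e-01,  1.54293992e+00, -4.68910463e-05,
        1.39350823e+00, -1.50493375e-01]), 'joint_vel': array([-8.70346407e-04,  1.00943194e-04, -6.14415220e-04, -4.23769310e-04,
       -1.16591129e-03, -4.61137650e-05]), 'tau': array([ 3.06865322e-04, -3.70870078e+01, -2.81420714e+01,  6.98272884e-02,
        3.60800244e-02, -1.75447381e-04]), 'tcp_pos': array([0.19203038, 0.54160557, 0.40348465]), 'ee_rot': array([ 1.69572043e-01,  9.85517124e-01, -1.09723780e-03, -3.40386397e-04]), 'ft_force': array([-0.82404677, -0.24281872,  0.23475303]), 'ft_torque': array([-0.0270004 ,  0.02677746, -0.04004704]), 'width': 0.09389203962529076}
side {'fx': 448.41638371485755, 'fy': 448.41638371485755, 'cx': 323.5432351275958, 'cy': 241.75541387471205, 'R': array([[ 0.95626682, -0.29243517, -0.00595385],
       [-0.1848145 , -0.58831824, -0.7872263 ],
       [ 0.2267099 ,  0.75389875, -0.61663547]]), 't': array([-0.35451207,  0.13705808,  0.94274585])}
top {'fx': 461.19205356572655, 'fy': 461.19205356572655, 'cx': 318.5964317081246, 'cy': 238.42118308708956, 'R': array([[-0.00699332, -0.99992982, -0.00956301],
       [-0.98011966,  0.00875043, -0.19821425],
       [ 0.19828402,  0.00798672, -0.98011206]]), 't': array([0.00563017, 0.4160288 , 0.98798199])}
```

View pics/side0.png

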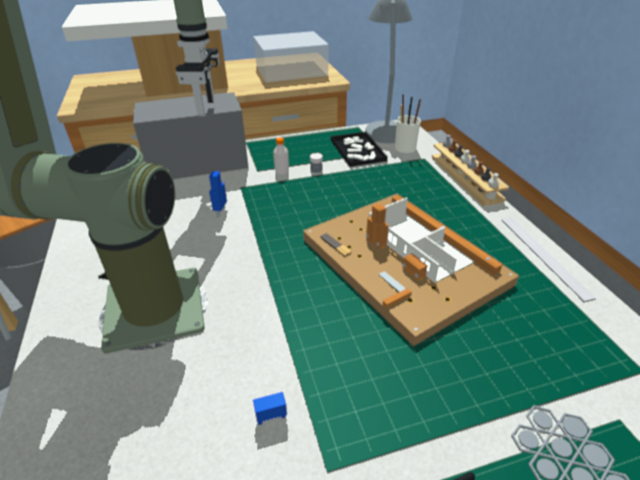

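View pics/top0.png

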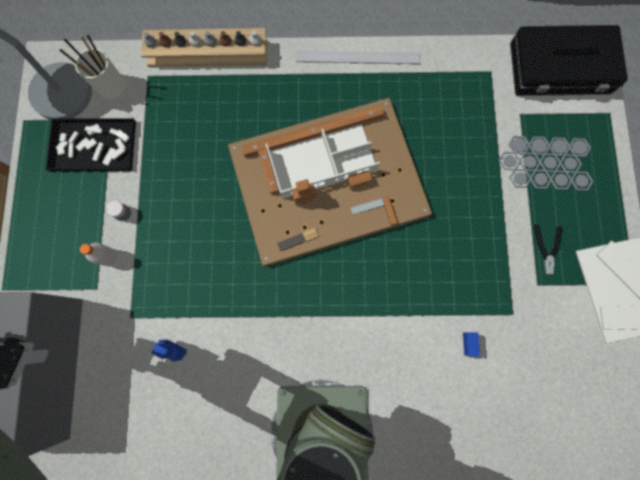

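The beech block with a grip is at side (378,225) and top (303,190). The blue look-alike is at side (217,190) and top (168,350), and isn't meant. The low beech block is at top (360,180), and its blue look-alike is at top (472,344). I'll enlarge the beech one to confirm it.

```bash
python3 - <<'E'
import cv2
s=cv2.imread("pics/side0.png")[185:355,295:525]; t=cv2.imread("pics/top0.png")[90:275,220:440]
cv2.imwrite("pics/side0c.png",cv2.resize(s,None,fx=3.4,fy=3.4,interpolation=cv2.INTER_CUBIC))
cv2.imwrite("pics/top0c.png",cv2.resize(t,None,fx=3.2,fy=3.2,interpolation=cv2.INTER_CUBIC))
E
```

```text
(no output)
```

View pics/side0c.png

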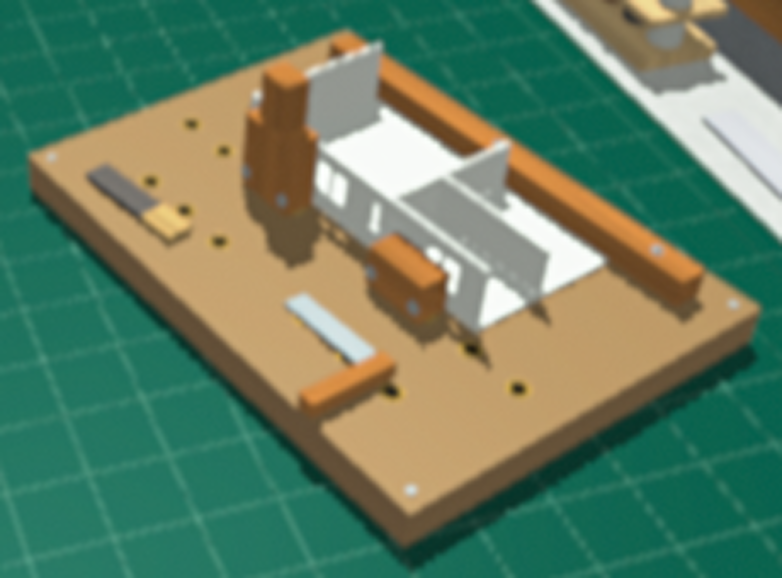

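View pics/top0c.png

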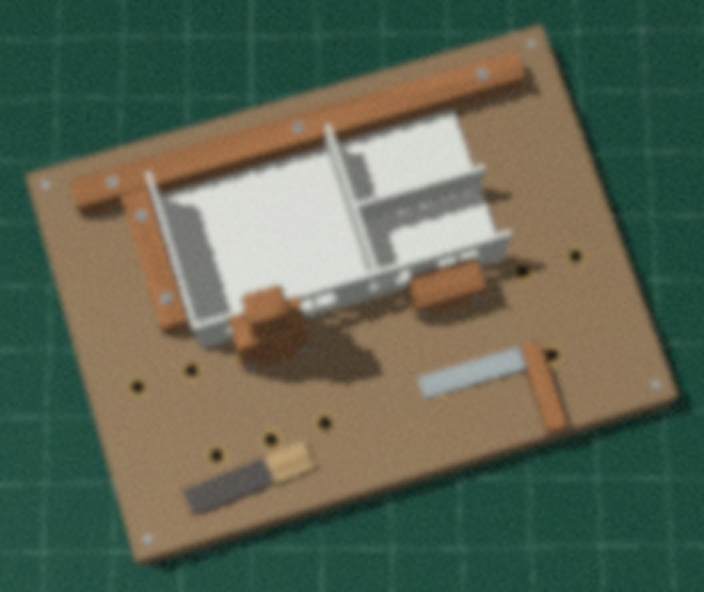

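Confirmed: it's beech, has a grip, stands beside the white wall at the end-stop end, and its holes are at jig y=+65. Next I'll fit the jig pose from the board corners in both views and triangulate the grip top.

```bash
cat > h.py <<'E'
import numpy as np, cv2
from scipy.optimize import least_squares
from scipy.spatial.transform import Rotation as Ro
from cell import bot,capture,camera_model
CM={n:camera_model(n) for n in("side","top")}
def proj(n,X):
    c=CM[n]; p=np.atleast_2d(X)@np.array(c["R"]).T+c["t"]
    return np.c_[c["fx"]*p[:,0]/p[:,2]+c["cx"],c["fy"]*p[:,1]/p[:,2]+c["cy"]]
def tri(ps,pt):
    r=least_squares(lambda X:np.r_[(proj("side",X)-ps)[0],(proj("top",X)-pt)[0]],[.5,0,.1])
    return r.x,np.sqrt(np.mean(r.fun**2))
E
python3 - <<'E'
from h import *
C=np.array([[.15,.2,.028],[.15,-.2,.028],[-.15,-.2,.028],[-.15,.2,.028]])
top=np.array([[27,177],[543,27],[678,398],[138,560]])/3.2+[220,90]
side=np.array([[347,30],[762,310],[405,515],[30,155]])/3.4+[295,185]
for s,t in zip(side,top): print("tri",tri(s,t))
W=lambda p,X:X@Ro.from_euler("z",p[3]).as_matrix().T+p[:3]
f=lambda p:np.r_[(proj("side",W(p,C))-side).ravel(),(proj("top",W(p,C))-top).ravel()]
r=least_squares(f,[.55,0,.003,.2]); p=r.x; print("jig",p,np.degrees(p[3]));print(r.fun.reshape(-1,2).round(1))
np.save("jig.npy",p)
B=np.array([[-.03,.065,.028],[-.03,.065,.108],[-.03,.065,.128]])
print(W(p,B)); 
# grip top corners
G=np.array([[-.03+sx*.011,.065+sy*.014,.128] for sx,sy in((1,1),(1,-1),(-1,-1),(-1,1))])
print("pred side",((proj("side",W(p,G))-[295,185])*3.4).round(0).tolist());print("pred top",((proj("top",W(p,G))-[220,90])*3.2).round(0).tolist())
Lb=np.array([[-.03+sx*.0125,-.065+sy*.025,.06] for sx,sy in((1,1),(1,-1),(-1,-1),(-1,1))])
print("low side",((proj("side",W(p,Lb))-[295,185])*3.4).round(0).tolist());print("low top",((proj("top",W(p,Lb))-[220,90])*3.2).round(0).tolist())
for n,o,k in(("side",(295,185),3.4),("top",(220,90),3.2)):
    im=cv2.imread(f"pics/{n}0c.png")
    for P in(G,Lb,C): cv2.polylines(im,[((proj(n,W(p,P))-o)*k).round().astype(int)],True,(255,0,255),1)
    cv2.imwrite(f"pics/{n}0o.png",im)
E
```

```text
tri (array([0.64576355, 0.21338695, 0.02968835]), np.float64(0.37784077560954005))
tri (array([ 0.76044741, -0.17089975,  0.02890115]), np.float64(0.03173884950007899))
tri (array([ 0.47069688, -0.25556827,  0.02996307]), np.float64(0.3647229269438396))
tri (array([0.35899104, 0.12683233, 0.02986397]), np.float64(0.015745851958724685))
jig [ 0.55886185 -0.02155937  0.00163335  0.28653873] 16.417459914887658
[[-0.3  0.3]
 [-0.3 -0.1]
 [ 0.9 -0. ]
 [-0.3 -0.1]
 [ 0.4 -0.7]
 [ 0.1  0.3]
 [-0.1  0.2]
 [-0.5  0.2]]
[[0.51171382 0.03231143 0.02963335]
 [0.51171382 0.03231143 0.10963335]
 [0.51171382 0.03231143 0.12963335]]
pred side [[286.0, 59.0], [313.0, 78.0], [287.0, 89.0], [260.0, 69.0]]
pred top [[242.0, 295.0], [283.0, 284.0], [293.0, 314.0], [251.0, 326.0]]
low side [[397.0, 231.0], [452.0, 273.0], [422.0, 288.0], [368.0, 245.0]]
low top [[410.0, 277.0], [477.0, 257.0], [488.0, 290.0], [420.0, 309.0]]
```

View pics/side0o.png

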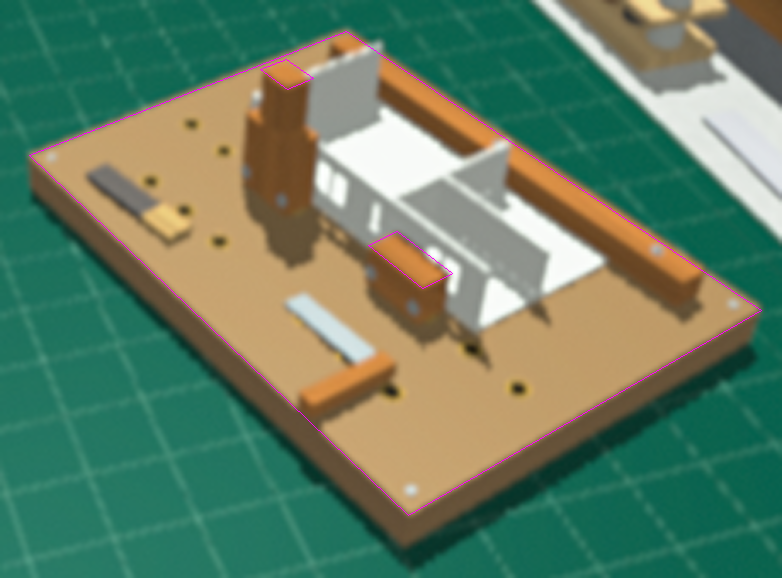

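View pics/top0o.png

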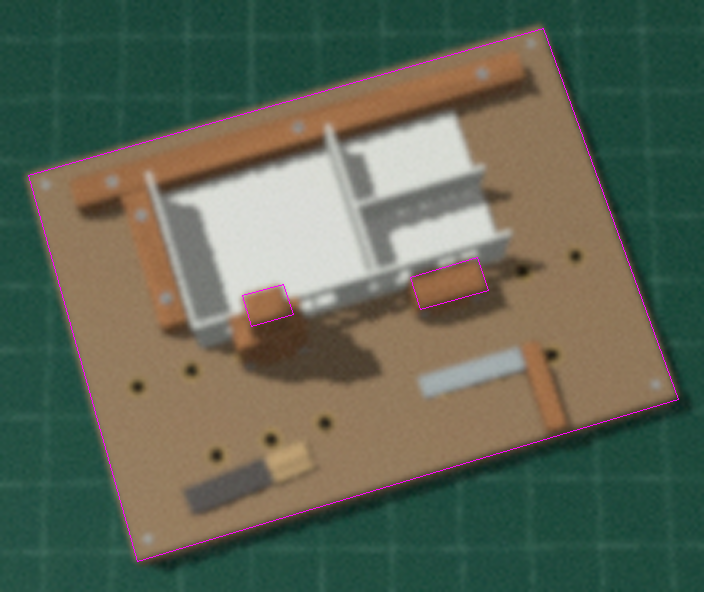

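Both overlays agree to within a pixel. The jig is at (0.559, -0.022) with yaw 16.4°, and the grip centre is at (0.512, 0.032, 0.110). I'll close the jaws across the grip's 22 mm (jig x) so the block can pivot between the pads in the y-z plane.

```bash
cat >> h.py <<'E'
def plan(P,yaw=None):
    "shift in tool axes to world TCP point P; spin(deg) so tool y lies along yaw (mod pi)"
    s=bot.observe(); R=Ro.from_quat(s["ee_rot"]).as_matrix()
    d=R.T@(np.array(P)-s["tcp_pos"])
    sp=None
    if yaw is not None:
        cur=np.arctan2(R[1,1],R[0,1]); a=(yaw-cur+np.pi/2)%np.pi-np.pi/2; sp=-np.degrees(a)
    print("shift",d.round(4).tolist(),"spin",sp,"tcp",s["tcp_pos"].round(4),"tilt",R[:2,2].round(4),"F",s["ft_force"].round(2),"T",s["ft_torque"].round(2),"w",s["width"].round(4),"t",s["t"])
JP=np.array([0.55886,-0.02156,0.003,0.28654])
def jw(x,y,z): 
    c,s_=np.cos(JP[3]),np.sin(JP[3]); return np.array([JP[0]+c*x-s_*y,JP[1]+s_*x+c*y,JP[2]+z])
E
python3 - <<'E'
from h import *
plan(jw(-.03,.065,.111+.18+.07),JP[3])
print(tri(np.array([217,178]),np.array([166,350])))
E
```

```text
Traceback (most recent call last):
  File "h.py", line 19, in plan
    print("shift",d.round(4).tolist(),"spin",sp,"tcp",s["tcp_pos"].round(4),"tilt",R[:2,2].round(4),"F",s["ft_force"].round(2),"T",s["ft_torque"].round(2),"w",s["width"].round(4),"t",s["t"])
                                                                                                                                                               ^^^^^^^^^^^^^^^^
AttributeError: 'float' object has no attribute 'round'
```

```bash
sed -i 's/s\["width"\].round(4)/round(s["width"],4)/' h.py
python3 - <<'E'
from h import *
plan(jw(-.03,.065,.111+.18+.07),JP[3])
E
```

```text
shift [-0.4715, -0.3731, 0.0402] spin 54.05756876965758 tcp [0.192  0.5417 0.4036] tilt [-0.0009 -0.0018] F [-0.14  0.5   0.54] T [-0.01 -0.04 -0.04] w 0.0941 t 0.1
```

Emit:
{"fn": "step_arm", "kwargs": {
  "series": [
    [0.094,[-0.039,-0.031,0],8],
    [0.094,[-0.078,-0.062,0],16],
    [0.094,[-0.118,-0.093,0],24],
    [0.094,[-0.157,-0.124,0],32],
    [0.094,[-0.196,-0.155,0],40]
  ],
  "newtons": 25
}}

```text
t: 0.6
tcp_pos: [0.3252, 0.3285, 0.4035]
ee_rot: [0.499, 0.867, -0.001, -0.0]
ft_force: [0.4, -0.1, -0.0]
width: 0.0939
```

```bash
python3 -c "
from h import *
plan(jw(-.03,.065,.111+.18+.07),JP[3])"
```

```text
shift [-0.3497, 0.0124, 0.0399] spin 13.767998875107821 tcp [0.3252 0.3285 0.4035] tilt [-0.0012 -0.0021] F [ 0.44 -0.09 -0.03] T [-0.07  0.02  0.01] w 0.0939 t 0.6
```

Emit:
{"fn": "step_arm", "kwargs": {
  "series": [
    [0.094,[-0.045,0.002,0],5],
    [0.094,[-0.09,0.004,0],10],
    [0.094,[-0.135,0.006,0],13.8],
    [0.094,[-0.18,0.008,0],13.8],
    [0.094,[-0.225,0.01,0],13.8]
  ]
}}

```text
t: 1.1
tcp_pos: [0.4474, 0.1372, 0.4035]
ee_rot: [0.599, 0.801, -0.001, -0.0]
ft_force: [0.7, 0.9, -0.1]
width: 0.094
```

```bash
python3 -c "
from h import *
plan(jw(-.03,.065,.111+.18+.07),JP[3])"
```

```text
shift [-0.1187, 0.0322, 0.0396] spin -0.046557806920687714 tcp [0.4474 0.1372 0.4035] tilt [-0.0016 -0.002 ] F [ 0.72  0.87 -0.15] T [-0.    0.04  0.01] w 0.094 t 1.1
```

Emit:
{"fn": "step_arm", "kwargs": {
  "series": [
    [0.06,[-0.03,0.008,0.01],0],
    [0.06,[-0.065,0.018,0.02],0],
    [0.06,[-0.1,0.027,0.03],0],
    [0.06,[-0.1187,0.0322,0.0396],0],
    [0.06,[-0.1187,0.0322,0.0396],0]
  ]
}}

```text
t: 1.6
tcp_pos: [0.512, 0.0303, 0.362]
ee_rot: [0.601, 0.799, -0.002, -0.001]
ft_force: [-0.1, -0.3, 0.1]
width: 0.0601
```

```bash
python3 -c "
from h import *
plan(jw(-.03,.065,.111+.18),JP[3])
for n in('side','top'): cv2.imwrite(f'pics/{n}1.png',capture(n)[:,:,::-1])
s=cv2.imread('pics/side1.png')[100:300,280:500]; t=cv2.imread('pics/top1.png')[90:275,220:440]
cv2.imwrite('pics/c1.png',np.hstack([cv2.resize(s,(400,364),interpolation=cv2.INTER_CUBIC),cv2.resize(t,(400,364),interpolation=cv2.INTER_CUBIC)]))"
```

```text
shift [0.0021, 0.0007, 0.068] spin -0.2547466080049447 tcp [0.512  0.0303 0.362 ] tilt [-0.0051 -0.0021] F [-0.05 -0.28  0.12] T [-0.    0.04 -0.01] w 0.0601 t 1.6
```

View pics/c1.png

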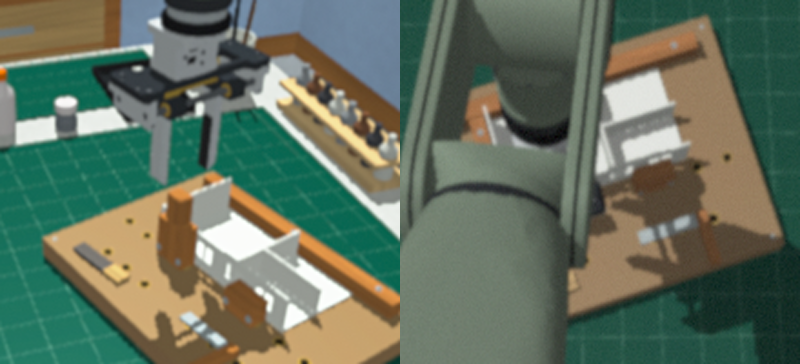

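Emit:
{"fn": "step_arm", "kwargs": {
  "series": [
    [0.06,[0.001,0.0003,0.02],0],
    [0.06,[0.002,0.0007,0.04],0],
    [0.06,[0.002,0.0007,0.055],0],
    [0.06,[0.002,0.0007,0.064],0],
    [0.06,[0.002,0.0007,0.068],0]
  ]
}}

```text
t: 2.2
tcp_pos: [0.5106, 0.0353, 0.2949]
ee_rot: [0.599, 0.801, -0.002, -0.002]
ft_force: [-0.3, 0.8, 0.2]
width: 0.0597
```

Emit:
{"fn": "step_arm", "kwargs": {
  "series": [
    [0.06,[0,0,0],0],
    [0.06,[0,0,0],0],
    [0.06,[0,0,0],0],
    [0.06,[0,0,0],0],
    [0.06,[0,0,0],0]
  ]
}}

```text
t: 2.7
tcp_pos: [0.5108, 0.0352, 0.2953]
ee_rot: [0.599, 0.801, -0.002, -0.001]
ft_force: [0.5, -0.5, -0.4]
width: 0.0598
```

```bash
python3 -c "
from h import *
plan(jw(-.03,.065,.111+.18),JP[3])
for n in('side','top'): cv2.imwrite(f'pics/{n}2.png',capture(n)[:,:,::-1])
s=cv2.imread('pics/side2.png')[140:280,320:450]; 
cv2.imwrite('pics/c2.png',cv2.resize(s,None,fx=4,fy=4,interpolation=cv2.INTER_CUBIC))"
```

```text
shift [-0.003, 0.0, 0.0013] spin -0.02820285573103649 tcp [0.5108 0.0352 0.2953] tilt [-0.0037 -0.0011] F [ 0.5  -0.55 -0.39] T [-0.06  0.01  0.07] w 0.0598 t 2.7
```

View pics/c2.png

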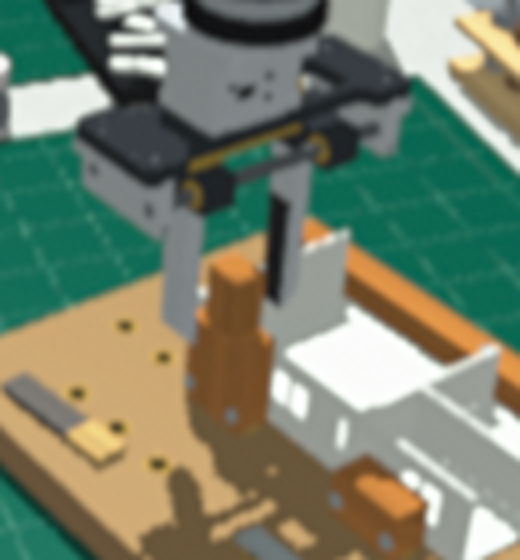

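Emit:
{"fn": "step_arm", "kwargs": {
  "series": [
    [0.06,[-0.003,0.0005,0],0],
    [0.04,[-0.003,0.0005,0],0],
    [0.03,[-0.003,0.0005,0],0],
    [0.028,[-0.003,0.0005,0],0],
    [0.026,[-0.003,0.0005,0],0]
  ],
  "newtons": 35
}}

```text
t: 3.3
tcp_pos: [0.512, 0.0325, 0.295]
ee_rot: [0.599, 0.801, -0.002, -0.001]
ft_force: [-0.2, 0.3, -0.2]
width: 0.0311
```

Emit:
{"fn": "step_arm", "kwargs": {
  "series": [
    [0.024,[0,0,0],0],
    [0.022,[0,0,0],0],
    [0.02,[0,0,0],0],
    [0.018,[0,0,0],0],
    [0.018,[0,0,0],0]
  ]
}}

```text
t: 3.8
tcp_pos: [0.5129, 0.0327, 0.2952]
ee_rot: [0.599, 0.801, -0.0, -0.0]
ft_force: [5.1, 1.9, -4.7]
width: 0.0218
```

```bash
python3 -c "
from h import *
plan(jw(-.03,.065,.111+.18),JP[3])"
```

```text
shift [-0.0001, -0.0012, 0.0012] spin -0.02320364252229052 tcp [0.5129 0.0327 0.2952] tilt [-0.0006 -0.0003] F [ 5.08  1.94 -4.73] T [ 0.39 -1.14  0.14] w 0.0218 t 3.8
```

Emit:
{"fn": "step_arm", "kwargs": {
  "series": [
    [0.018,[0.001,0.0005,0],0],
    [0.018,[0.0025,0.0005,0],0],
    [0.018,[0.004,0.0005,-0.0005],0],
    [0.018,[0.0055,0.0005,-0.001],0],
    [0.018,[0.007,0.0005,-0.0015],0]
  ]
}}

```text
t: 4.3
tcp_pos: [0.5118, 0.0376, 0.296]
ee_rot: [0.599, 0.801, -0.002, 0.003]
ft_force: [5.7, -8.5, -9.8]
width: 0.0218
```

```bash
cat >> h.py <<'E'
def rep(img=None):
    s=bot.observe(); R=Ro.from_quat(s["ee_rot"]).as_matrix()
    g=s["tcp_pos"]+.18*R[:,2]; c,q=np.cos(JP[3]),np.sin(JP[3]); J=np.array([[c,q,0],[-q,c,0],[0,0,1]])
    print("t",round(s["t"],2),"grasp-in-jig mm",((J@(g-JP[:3]))*1e3).round(1),"F jig",(J@s["ft_force"]).round(1),"T jig",(J@s["ft_torque"]).round(2),"w",round(s["width"]*1e3,1),"tilt jig",(J@R[:,2]).round(4)[:2])
    if img:
        s=cv2.cvtColor(capture("side"),cv2.COLOR_RGB2BGR); cv2.imwrite(f"pics/{img}f.png",s)
        cv2.imwrite(f"pics/{img}.png",cv2.resize(s[150:350,295:525],None,fx=3.4,fy=3,interpolation=cv2.INTER_CUBIC))
E
python3 -c "
from h import *
rep('r1')"
```

```text
t 4.3 grasp-in-jig mm [-28.6  68.8 113. ] F jig [ 3.  -9.7 -9.8] T jig [-2.18 -0.71  0.07] w 21.8 tilt jig [-0.0009 -0.007 ]
```

View pics/r1.png

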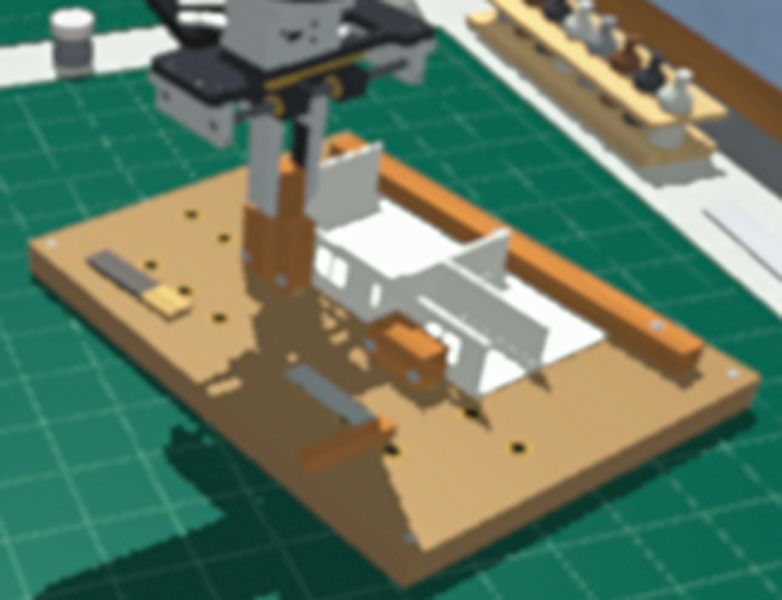

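```bash
cat >> h.py <<'E'
def track(a,b,pts=((519,276),(414,337),(304,231),(397,196),(348,240),(418,264))):
    A=cv2.cvtColor(cv2.imread(a),cv2.COLOR_BGR2GRAY).astype(np.float32);B=cv2.cvtColor(cv2.imread(b),cv2.COLOR_BGR2GRAY).astype(np.float32)
    out=[]
    for x,y in pts:
        w=9;T=A[y-w:y+w+1,x-w:x+w+1];S=B[y-w-6:y+w+7,x-w-6:x+w+7]
        m=cv2.matchTemplate(cv2.resize(S,None,fx=5,fy=5,interpolation=cv2.INTER_CUBIC),cv2.resize(T,None,fx=5,fy=5,interpolation=cv2.INTER_CUBIC),cv2.TM_CCOEFF_NORMED)
        _,v,_,l=cv2.minMaxLoc(m); out.append((l[0]/5-6,l[1]/5-6,round(v,2)))
    print("track R,B,L,T corner, stick, low:",[(round(p,1),round(q,1),v) for p,q,v in out])
E
python3 -c "
from h import *
for n in ('side1','side2','r1f'): track('pics/side0.png',f'pics/{n}.png')
print(proj('side',jw(.15,-.2,.028)),proj('side',jw(.15,-.19,.028)))
rep()"
```

```text
track R,B,L,T corner, stick, low: [(0.0, 0.0, 1.0), (5.4, -3.0, 0.93), (0.0, 0.0, 1.0), (0.0, 0.0, 0.95), (0.0, 0.0, 1.0), (-0.2, -0.2, 0.78)]
track R,B,L,T corner, stick, low: [(0.0, 0.0, 1.0), (5.8, -3.2, 0.94), (0.0, 0.0, 1.0), (3.0, -0.2, 0.68), (0.0, 0.0, 1.0), (0.0, 0.2, 0.93)]
track R,B,L,T corner, stick, low: [(0.0, 0.0, 1.0), (6.0, -3.4, 0.94), (0.0, 0.0, 1.0), (0.4, 0.0, 0.95), (0.0, 0.0, 1.0), (0.0, 0.2, 0.94)]
[[518.97685965 275.58384985]] [[515.11640214 272.99580748]]
t 4.35 grasp-in-jig mm [-28.6  69.1 113.1] F jig [ 2.1 -8.6 -7.9] T jig [-2.04 -0.59  0.1 ] w 21.8 tilt jig [-0.0009 -0.0066]
```

Emit:
{"fn": "step_arm", "kwargs": {
  "series": [
    [0.018,[0.0035,0,-0.001],0],
    [0.018,[0.0045,0,-0.001],0],
    [0.018,[0.0055,0,-0.001],0],
    [0.018,[0.0065,0,-0.0015],0],
    [0.018,[0.0065,0,-0.0015],0]
  ]
}}

```text
t: 4.85
tcp_pos: [0.5103, 0.0421, 0.2967]
ee_rot: [0.598, 0.801, -0.004, 0.005]
ft_force: [5.1, -8.5, -8.7]
width: 0.0217
```

```bash
python3 -c "
from h import *
rep('r2');track('pics/side0.png','pics/r2f.png')"
```

```text
t 4.85 grasp-in-jig mm [-28.7  72.4 113.7] F jig [ 2.4 -9.6 -8.7] T jig [-2.14 -0.76  0.12] w 21.7 tilt jig [-0.0007 -0.0132]
track R,B,L,T corner, stick, low: [(0.0, 0.0, 1.0), (5.0, -2.8, 0.94), (0.0, 0.0, 1.0), (0.4, 0.0, 0.98), (0.0, 0.0, 1.0), (0.0, 0.2, 0.96)]
```

View pics/r2.png

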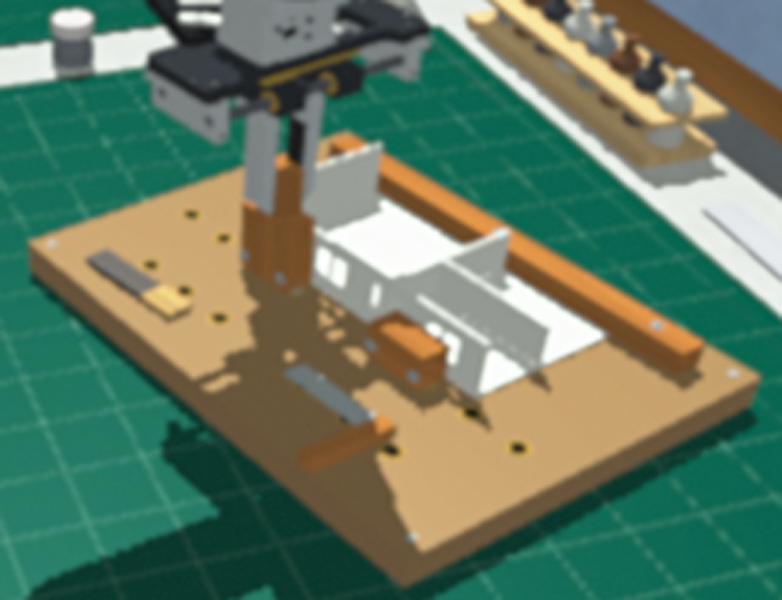

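Emit:
{"fn": "step_arm", "kwargs": {
  "series": [
    [0.018,[-0.001,0,-0.001],0],
    [0.018,[-0.0035,0,-0.0015],0],
    [0.018,[-0.006,0,-0.002],0],
    [0.018,[-0.008,0,-0.002],0],
    [0.018,[-0.01,0,-0.0025],0]
  ]
}}

```text
t: 5.4
tcp_pos: [0.512, 0.0351, 0.2975]
ee_rot: [0.599, 0.801, -0.002, 0.001]
ft_force: [2.6, 9.0, -9.5]
width: 0.022
```

```bash
python3 -c "
from h import *
rep('r3');track('pics/side0.png','pics/r3f.png')"
```

```text
t 5.4 grasp-in-jig mm [-29.3  66.9 114.5] F jig [ 5.1  7.9 -9.5] T jig [ 1.95 -1.38  0.14] w 22.0 tilt jig [-0.0019 -0.004 ]
track R,B,L,T corner, stick, low: [(0.0, 0.0, 1.0), (6.0, -3.2, 0.93), (0.0, 0.2, 1.0), (0.6, 0.2, 0.92), (0.0, 0.4, 0.99), (0.2, 0.4, 0.92)]
```

Emit:
{"fn": "step_arm", "kwargs": {
  "series": [
    [0.018,[-0.003,0.0007,-0.0015],0],
    [0.018,[-0.005,0.0007,-0.0015],0],
    [0.018,[-0.007,0.0007,-0.002],0],
    [0.018,[-0.009,0.0007,-0.002],0],
    [0.018,[-0.01,0.0007,-0.002],0]
  ]
}}

```text
t: 5.95
tcp_pos: [0.5145, 0.0281, 0.2982]
ee_rot: [0.599, 0.801, 0.0, -0.003]
ft_force: [1.8, 9.6, -6.2]
width: 0.0219
```

```bash
python3 -c "
from h import *
rep('r4');track('pics/side0.png','pics/r4f.png')"
```

```text
t 5.95 grasp-in-jig mm [-29.1  61.1 115.2] F jig [ 4.5  8.7 -6.2] T jig [ 1.97 -1.21  0.15] w 21.9 tilt jig [-0.003  0.005]
track R,B,L,T corner, stick, low: [(0.2, 0.0, 1.0), (6.0, -3.0, 0.87), (0.0, 0.2, 1.0), (0.4, 0.2, 0.86), (0.0, 0.2, 0.99), (0.2, 0.4, 0.88)]
```

View pics/r4.png

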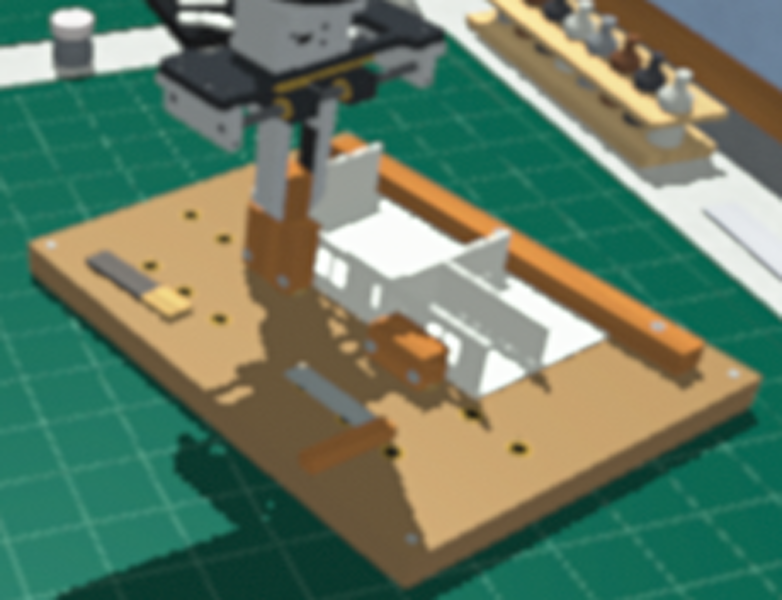

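Emit:
{"fn": "step_arm", "kwargs": {
  "series": [
    [0.018,[-0.004,0.0007,-0.0015],0],
    [0.018,[-0.005,0.0007,-0.0015],0],
    [0.018,[-0.006,0.0007,-0.002],0],
    [0.018,[-0.007,0.0007,-0.002],0],
    [0.018,[-0.007,0.0007,-0.002],0]
  ]
}}

```text
t: 6.5
tcp_pos: [0.5159, 0.0243, 0.2983]
ee_rot: [0.599, 0.801, 0.002, -0.007]
ft_force: [1.9, 9.4, -8.0]
width: 0.0217
```

```bash
python3 -c "
from h import *
rep('r5');track('pics/side0.png','pics/r5f.png')"
```

```text
t 6.5 grasp-in-jig mm [-29.2  58.7 115.3] F jig [ 4.5  8.5 -8. ] T jig [ 1.84 -1.23  0.12] w 21.7 tilt jig [-0.0049  0.0144]
track R,B,L,T corner, stick, low: [(0.2, 0.2, 1.0), (-4.4, 6.0, 0.8), (0.0, 0.4, 1.0), (1.0, 0.0, 0.84), (0.0, 0.4, 0.99), (0.2, 0.6, 0.87)]
```

Emit:
{"fn": "step_arm", "kwargs": {
  "series": [
    [0.018,[0.001,0.0007,-0.0015],0],
    [0.018,[0.0035,0.0007,-0.002],0],
    [0.018,[0.006,0.0007,-0.0025],0],
    [0.018,[0.009,0.0007,-0.003],0],
    [0.018,[0.012,0.0007,-0.0035],0]
  ]
}}

```text
t: 7.05
tcp_pos: [0.5132, 0.0345, 0.3006]
ee_rot: [0.599, 0.801, 0.0, -0.006]
ft_force: [5.9, -6.6, -13.1]
width: 0.022
```

```bash
python3 -c "
from h import *
rep('r6');track('pics/side0.png','pics/r6f.png')"
```

```text
t 7.05 grasp-in-jig mm [-29.1  68.4 117.6] F jig [  3.8  -7.9 -13.1] T jig [-1.81 -0.98  0.21] w 22.0 tilt jig [-0.006   0.0093]
track R,B,L,T corner, stick, low: [(0.2, 0.2, 1.0), (6.0, -3.2, 0.9), (0.0, 0.4, 1.0), (0.4, 0.2, 0.93), (0.2, 0.4, 0.99), (0.4, 0.6, 0.92)]
```

Emit:
{"fn": "step_arm", "kwargs": {
  "series": [
    [0.018,[0.003,0.0007,-0.0025],0],
    [0.018,[0.0045,0.0007,-0.0025],0],
    [0.018,[0.006,0.0007,-0.0025],0],
    [0.018,[0.0075,0.0007,-0.0025],0],
    [0.018,[0.0075,0.0007,-0.0025],0]
  ]
}}

```text
t: 7.6
tcp_pos: [0.5107, 0.0408, 0.3008]
ee_rot: [0.599, 0.801, -0.003, -0.006]
ft_force: [4.1, -6.6, -14.0]
width: 0.0216
```

```bash
python3 -c "
from h import *
rep('r7');track('pics/side0.png','pics/r7f.png')"
```

```text
t 7.6 grasp-in-jig mm [-30.5  74.5 117.9] F jig [  2.1  -7.5 -14. ] T jig [-1.82 -0.66  0.03] w 21.6 tilt jig [-0.0108  0.0058]
track R,B,L,T corner, stick, low: [(-2.4, -0.4, 0.99), (5.6, -5.6, 0.92), (-1.6, -0.4, 0.99), (-1.4, -0.4, 0.95), (-2.0, -0.4, 0.99), (-2.2, -0.2, 0.93)]
```

View pics/r7.png

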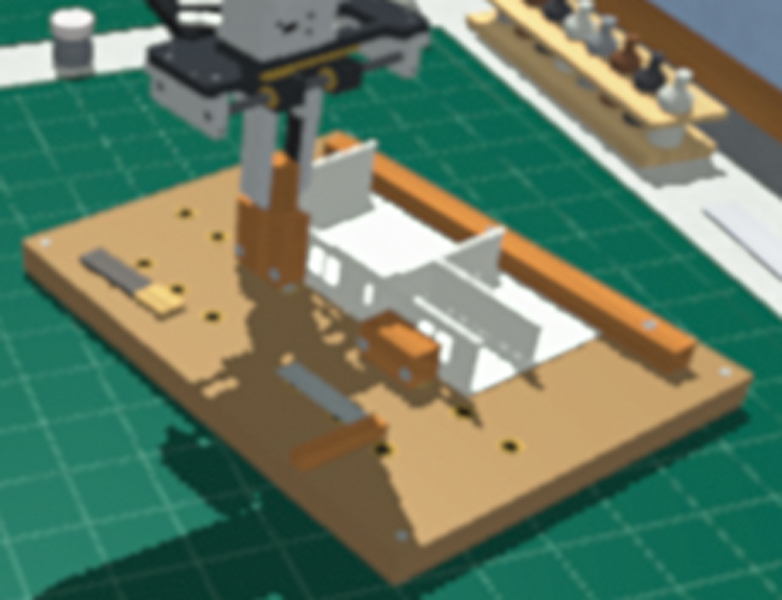

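Raising the upward force to 14 N let the board creep a few mm. I'll lower the grip force so the block pivots more easily, keep the lift at 8 N or less, and measure the creep.

```bash
cat >> h.py <<'E'
def jigfit(b,a='pics/side0.png'):
    A=cv2.cvtColor(cv2.imread(a),cv2.COLOR_BGR2GRAY).astype(np.float32);B=cv2.cvtColor(cv2.imread(b),cv2.COLOR_BGR2GRAY).astype(np.float32)
    L=[(.15,-.2,.028),(-.15,.2,.028),(-.12,.1,.031),(.116,-.14,.05),(0.13,-.1,.028),(-.07,.115,.028)]
    X=[];U=[]
    for l in L:
        P=jw(*l);x,y=proj("side",P)[0].round().astype(int);w=9;T=A[y-w:y+w+1,x-w:x+w+1];S=B[y-w-8:y+w+9,x-w-8:x+w+9]
        m=cv2.matchTemplate(cv2.resize(S,None,fx=5,fy=5,interpolation=cv2.INTER_CUBIC),cv2.resize(T,None,fx=5,fy=5,interpolation=cv2.INTER_CUBIC),cv2.TM_CCOEFF_NORMED)
        _,v,_,q=cv2.minMaxLoc(m)
        if v>.9: X.append(P);U.append([q[0]/5-8,q[1]/5-8])
    X=np.array(X);U=np.array(U); c0=JP[:3]
    def f(p):
        Y=(X-c0)@Ro.from_rotvec([0,0,p[2]]).as_matrix().T+c0+[p[0],p[1],0]
        return (proj("side",Y)-proj("side",X)-U).ravel()
    r=least_squares(f,[0,0,0],x_scale=[.01,.01,.02]); c,q=np.cos(JP[3]),np.sin(JP[3])
    print("jig shift mm in jig axes",(np.array([[c,q],[-q,c]])@r.x[:2]*1e3).round(1),"yaw",r.x[2].round(4),"rms px",np.sqrt(np.mean(r.fun**2)).round(2),"n",len(X))
    return r.x
E
python3 -c "
from h import *
for i in (5,6,7): jigfit(f'pics/r{i}f.png')
rep()"
```

```text
jig shift mm in jig axes [-0.5 -1. ] yaw 0.0022 rms px 0.03 n 6
jig shift mm in jig axes [-0.5 -1.1] yaw 0.0026 rms px 0.09 n 6
jig shift mm in jig axes [-2.9  3.7] yaw -0.0018 rms px 0.12 n 6
t 7.65 grasp-in-jig mm [-30.5  74.4 117.9] F jig [  1.5  -6.8 -14.2] T jig [-1.82 -0.62  0.02] w 22.1 tilt jig [-0.0108  0.0058]
```

Emit:
{"fn": "step_arm", "kwargs": {
  "series": [
    [0.018,[-0.001,0.0003,-0.0005],0],
    [0.018,[-0.0035,0.0003,-0.001],0],
    [0.018,[-0.006,0.0003,-0.0015],0],
    [0.018,[-0.008,0.0003,-0.0015],0],
    [0.018,[-0.01,0.0003,-0.002],0]
  ],
  "newtons": 20
}}

```text
t: 8.15
tcp_pos: [0.513, 0.033, 0.3019]
ee_rot: [0.599, 0.801, -0.001, -0.008]
ft_force: [1.3, 6.6, -8.3]
width: 0.0216
```

```bash
python3 -c "
from h import *
rep('r8');jigfit('pics/r8f.png')"
```

```text
t 8.15 grasp-in-jig mm [-30.7  67.5 118.9] F jig [ 3.1  6.  -8.3] T jig [ 1.32 -1.12  0.02] w 21.6 tilt jig [-0.0119  0.0123]
jig shift mm in jig axes [-2.8  3.7] yaw -0.002 rms px 0.11 n 6
```

Emit:
{"fn": "step_arm", "kwargs": {
  "series": [
    [0.018,[-0.003,0.0007,-0.0015],0],
    [0.018,[-0.005,0.0007,-0.0015],0],
    [0.018,[-0.007,0.0007,-0.002],0],
    [0.018,[-0.0085,0.0007,-0.002],0],
    [0.018,[-0.0085,0.0007,-0.002],0]
  ]
}}

```text
t: 8.7
tcp_pos: [0.5152, 0.0266, 0.3026]
ee_rot: [0.599, 0.801, 0.0, -0.011]
ft_force: [1.8, 6.0, -8.1]
width: 0.022
```

```bash
python3 -c "
from h import *
rep('r9');jigfit('pics/r9f.png')"
```

```text
t 8.7 grasp-in-jig mm [-30.6  61.9 119.6] F jig [ 3.5  5.2 -8.1] T jig [ 1.18 -1.05  0.02] w 22.0 tilt jig [-0.0134  0.0186]
jig shift mm in jig axes [-2.9  3.9] yaw -0.0015 rms px 0.08 n 6
```

View pics/r9.png

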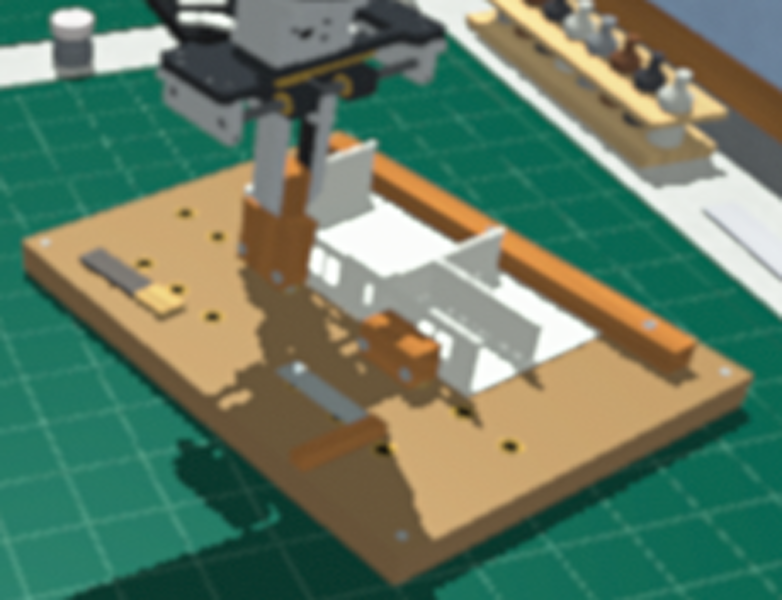

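Emit:
{"fn": "step_arm", "kwargs": {
  "series": [
    [0.018,[0.001,0.0007,-0.0005],0],
    [0.018,[0.0035,0.0007,-0.001],0],
    [0.018,[0.006,0.0007,-0.0015],0],
    [0.018,[0.0085,0.0007,-0.002],0],
    [0.018,[0.011,0.0007,-0.0025],0]
  ]
}}

```text
t: 9.25
tcp_pos: [0.5129, 0.0363, 0.3047]
ee_rot: [0.599, 0.801, -0.001, -0.01]
ft_force: [3.7, -4.8, -11.6]
width: 0.0219
```

Emit:
{"fn": "step_arm", "kwargs": {
  "series": [
    [0.018,[0.003,0.0005,-0.0012],0],
    [0.018,[0.005,0.0005,-0.0015],0],
    [0.018,[0.007,0.0005,-0.0017],0],
    [0.018,[0.0085,0.0005,-0.002],0],
    [0.018,[0.0085,0.0005,-0.002],0]
  ]
}}

```text
t: 9.75
tcp_pos: [0.511, 0.0435, 0.306]
ee_rot: [0.599, 0.801, -0.003, -0.009]
ft_force: [4.7, -4.4, -10.7]
width: 0.0218
```

```bash
python3 -c "
from h import *
rep('r10');jigfit('pics/r10f.png')"
```

```text
t 9.75 grasp-in-jig mm [-30.3  78.  123.1] F jig [  3.2  -5.6 -10.7] T jig [-1.18 -0.89  0.02] w 21.8 tilt jig [-0.0152  0.0113]
jig shift mm in jig axes [-2.9  3.9] yaw -0.0014 rms px 0.16 n 6
```

Emit:
{"fn": "step_arm", "kwargs": {
  "series": [
    [0.018,[-0.001,0.0005,-0.0005],0],
    [0.018,[-0.004,0.0005,-0.001],0],
    [0.018,[-0.007,0.0005,-0.0015],0],
    [0.018,[-0.01,0.0005,-0.002],0],
    [0.018,[-0.012,0.0005,-0.0022],0]
  ]
}}

```text
t: 10.3
tcp_pos: [0.5142, 0.0335, 0.3076]
ee_rot: [0.599, 0.801, -0.001, -0.012]
ft_force: [1.2, 6.9, -7.0]
width: 0.0216
```

Emit:
{"fn": "step_arm", "kwargs": {
  "series": [
    [0.018,[-0.003,0.0005,-0.001],0],
    [0.018,[-0.005,0.0005,-0.0012],0],
    [0.018,[-0.007,0.0005,-0.0015],0],
    [0.018,[-0.0085,0.0005,-0.0018],0],
    [0.018,[-0.0085,0.0005,-0.0018],0]
  ]
}}

```text
t: 10.8
tcp_pos: [0.5164, 0.0269, 0.3085]
ee_rot: [0.599, 0.801, -0.0, -0.014]
ft_force: [2.1, 6.0, -9.0]
width: 0.0221
```

```bash
python3 -c "
from h import *
rep('r11');jigfit('pics/r11f.png')"
```

```text
t 10.8 grasp-in-jig mm [-30.2  62.6 125.6] F jig [ 3.7  5.2 -9. ] T jig [ 1.06 -1.06 -0.01] w 22.1 tilt jig [-0.0175  0.0226]
jig shift mm in jig axes [-2.8  3.9] yaw -0.0016 rms px 0.07 n 6
```

View pics/r11.png

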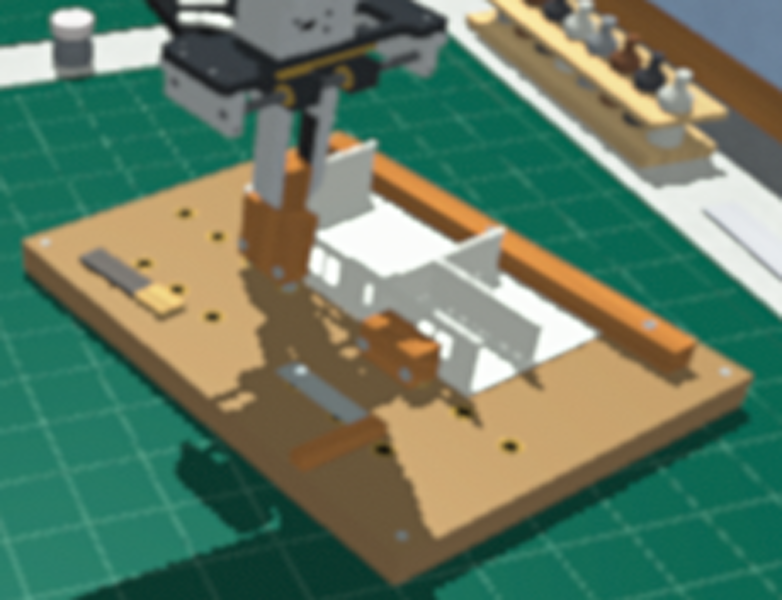

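```bash
python3 -c "
from h import *
a=[cv2.resize(cv2.imread(f'pics/{n}.png')[180:260,355:405],(250,400),interpolation=cv2.INTER_CUBIC) for n in('r1f','r9f','r11f')]
cv2.imwrite('pics/z11.png',np.hstack(a))"
```

```text
(no output)
```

View pics/z11.png

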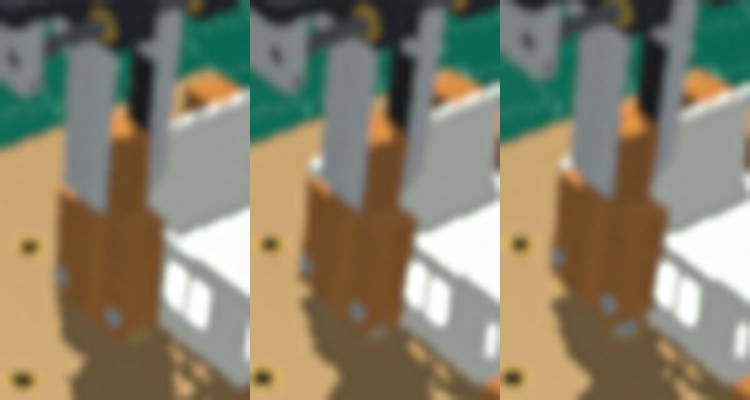

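The block is rising with the gripper without slipping, and a steel dowel is now visible below its underside in the crop. I'll keep rocking.

Emit:
{"fn": "step_arm", "kwargs": {
  "series": [
    [0.018,[0.001,0.0005,-0.0005],0],
    [0.018,[0.0035,0.0005,-0.001],0],
    [0.018,[0.006,0.0005,-0.0015],0],
    [0.018,[0.0085,0.0005,-0.002],0],
    [0.018,[0.011,0.0005,-0.0022],0]
  ]
}}

```text
t: 11.35
tcp_pos: [0.514, 0.0365, 0.3106]
ee_rot: [0.599, 0.801, -0.002, -0.013]
ft_force: [4.2, -4.9, -10.8]
width: 0.0218
```

```bash
python3 -c "
from h import *
rep('r12');jigfit('pics/r12f.png')"
```

```text
t 11.35 grasp-in-jig mm [-29.9  71.8 127.7] F jig [  2.7  -5.9 -10.8] T jig [-1.25 -0.74  0.12] w 21.8 tilt jig [-0.018   0.0188]
jig shift mm in jig axes [-2.9  3.9] yaw -0.0015 rms px 0.08 n 6
```

Emit:
{"fn": "step_arm", "kwargs": {
  "series": [
    [0.018,[0.003,0.0003,-0.0012],0],
    [0.018,[0.0045,0.0003,-0.0014],0],
    [0.018,[0.006,0.0003,-0.0016],0],
    [0.018,[0.007,0.0003,-0.0018],0],
    [0.018,[0.007,0.0003,-0.0018],0]
  ]
}}

```text
t: 11.9
tcp_pos: [0.5123, 0.0426, 0.312]
ee_rot: [0.599, 0.801, -0.003, -0.012]
ft_force: [4.0, -3.9, -12.4]
width: 0.0218
```

```bash
python3 -c "
from h import *
rep('r13');jigfit('pics/r13f.png')"
```

```text
t 11.9 grasp-in-jig mm [-30.   77.6 129. ] F jig [  2.8  -4.9 -12.4] T jig [-1.08 -0.96  0.1 ] w 21.8 tilt jig [-0.0189  0.0159]
jig shift mm in jig axes [-2.8  3.9] yaw -0.0016 rms px 0.07 n 6
```

Emit:
{"fn": "step_arm", "kwargs": {
  "series": [
    [0.018,[-0.0005,0.0003,-0.0012],0],
    [0.018,[-0.003,0.0003,-0.0016],0],
    [0.018,[-0.0055,0.0003,-0.002],0],
    [0.018,[-0.008,0.0003,-0.0024],0],
    [0.018,[-0.01,0.0003,-0.0028],0]
  ]
}}

```text
t: 12.45
tcp_pos: [0.5146, 0.0341, 0.3137]
ee_rot: [0.599, 0.801, -0.002, -0.015]
ft_force: [1.2, 5.7, -12.5]
width: 0.0222
```

```bash
python3 -c "
from h import *
rep('r14');jigfit('pics/r14f.png')"
```

```text
t 12.45 grasp-in-jig mm [-30.6  69.6 130.8] F jig [  2.8   5.1 -12.5] T jig [ 0.87 -1.    0.01] w 22.2 tilt jig [-0.0212  0.0209]
jig shift mm in jig axes [-3.2  3.6] yaw 0.0006 rms px 0.08 n 6
```

View pics/r14.png

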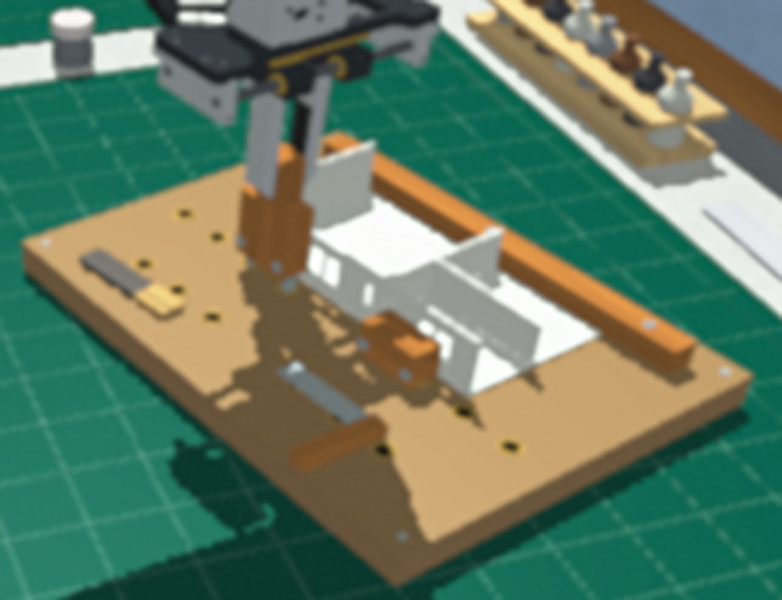

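Emit:
{"fn": "step_arm", "kwargs": {
  "series": [
    [0.018,[-0.002,0.0003,-0.0015],0],
    [0.018,[-0.003,0.0003,-0.0018],0],
    [0.018,[-0.004,0.0003,-0.002],0],
    [0.018,[-0.005,0.0003,-0.0022],0],
    [0.018,[-0.0055,0.0003,-0.0024],0]
  ]
}}

```text
t: 13.0
tcp_pos: [0.5149, 0.0288, 0.3141]
ee_rot: [0.599, 0.801, -0.004, -0.017]
ft_force: [-2.5, 4.0, -22.1]
width: 0.0218
```

```bash
python3 -c "
from h import *
rep('r15');jigfit('pics/r15f.png')"
```

```text
t 13.0 grasp-in-jig mm [-32.9  64.8 131.2] F jig [ -1.3   4.6 -22.1] T jig [0.81 0.04 0.17] w 21.8 tilt jig [-0.0278  0.0227]
jig shift mm in jig axes [-6.2 -0.3] yaw 0.0151 rms px 0.12 n 6
```

The upward force jumped to 22 N and the board slid a little, so I'm relaxing at once and checking.

Emit:
{"fn": "step_arm", "kwargs": {
  "series": [
    [0.018,[0,0,0],0],
    [0.018,[0,0,0.0005],0],
    [0.018,[0,0,0.001],0],
    [0.018,[0,0,0.001],0],
    [0.018,[0,0,0.001],0]
  ]
}}

```text
t: 13.55
tcp_pos: [0.5151, 0.0287, 0.3139]
ee_rot: [0.599, 0.801, -0.004, -0.017]
ft_force: [-3.2, 4.0, -11.9]
width: 0.0216
```

```bash
python3 -c "
from h import *
rep('r16');jigfit('pics/r16f.png')
a=[cv2.resize(cv2.imread(f'pics/{n}.png')[180:260,355:405],(250,400),interpolation=cv2.INTER_CUBIC) for n in('r1f','r14f','r16f')]
cv2.imwrite('pics/z16.png',np.hstack(a))"
```

```text
t 13.55 grasp-in-jig mm [-32.7  64.5 131. ] F jig [ -2.    4.7 -11.9] T jig [0.97 0.51 0.19] w 21.6 tilt jig [-0.0273  0.0222]
jig shift mm in jig axes [-6.  -0.6] yaw 0.0161 rms px 0.14 n 6
```

View pics/z16.png

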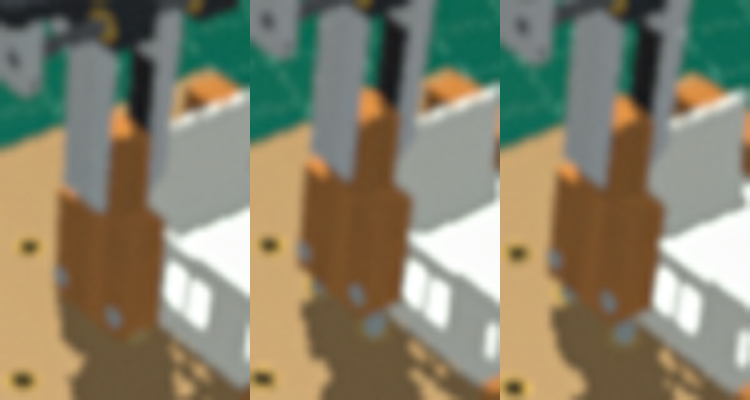

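View pics/r16.png

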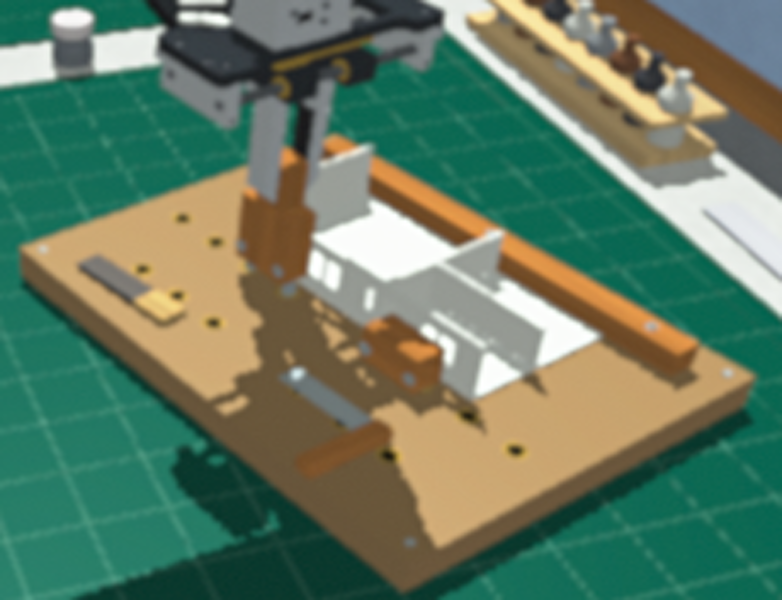

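```bash
cat >> h.py <<'E'
def spot(f,guess,w=4,ref='pics/side2.png',r0=None):
    A=cv2.cvtColor(cv2.imread(ref),cv2.COLOR_BGR2GRAY).astype(np.float32);B=cv2.cvtColor(cv2.imread(f),cv2.COLOR_BGR2GRAY).astype(np.float32)
    x,y=r0; T=A[y-w:y+w+1,x-w:x+w+1]; gx,gy=guess; m=8
    S=B[gy-w-m:gy+w+m+1,gx-w-m:gx+w+m+1]; k=8
    M=cv2.matchTemplate(cv2.resize(S,None,fx=k,fy=k,interpolation=cv2.INTER_CUBIC),cv2.resize(T,None,fx=k,fy=k,interpolation=cv2.INTER_CUBIC),cv2.TM_CCOEFF_NORMED)
    _,v,_,l=cv2.minMaxLoc(M); return np.array([gx-m+l[0]/k-x,gy-m+l[1]/k-y]),v
E
python3 -c "
from h import *
# block geometry check on low block & tall
for yy in(.065,-.065):
  print((proj('side',np.array([jw(-.0425,yy+s*.02,.028+.01) for s in(1,-1)]))).round(1).tolist())
for f,g in(('r1f',(0,-0)),('r7f',(-2,-2)),('r9f',(-1,-3)),('r11f',(-2,-4)),('r14f',(-2,-6)),('r16f',(-2,-5))):
  print(f,[ (spot(f'pics/{f}.png',(a+g[0],b+g[1]),r0=(a,b))) for a,b in((368,236),(378,244))])
print('per mm z px',proj('side',jw(-.0425,.065,.04))-proj('side',jw(-.0425,.065,.03)))
"
```

```text
[[367.2, 235.6], [377.8, 244.2]]
[[403.8, 265.5], [416.3, 275.8]]
r1f [(array([-0.125, -0.125]), 0.9986543655395508), (array([-0.25, -0.5 ]), 0.9722835421562195)]
r7f [(array([-1.875, -2.   ]), 0.9969294667243958), (array([-2.25, -2.75]), 0.8921220302581787)]
r9f [(array([-1.125, -4.25 ]), 0.9912592172622681), (array([-1.5 , -1.75]), 0.913030207157135)]
r11f [(array([-0.875, -5.75 ]), 0.9919810891151428), (array([-1.25 , -3.375]), 0.881435751914978)]
r14f [(array([ -1.25 , -12.625]), 0.9923422932624817), (array([-1.625, -5.375]), 0.8898524045944214)]
r16f [(array([ -1.125, -12.125]), 0.9915751218795776), (array([-1.375, -3.875]), 0.8920547962188721)]
per mm z px [[ 0.26003985 -3.3535979 ]]
```

```bash
cat >> h.py <<'E'
def blockh(f):
    p=jigfit(f); c0=JP[:3]
    mv=lambda X:(X-c0)@Ro.from_rotvec([0,0,p[2]]).as_matrix().T+c0+[p[0],p[1],0]
    for s,r0 in((1,(368,236)),(-1,(378,244))):
        P=jw(-.0425,.065+s*.02,.038); a=proj("side",mv(P))[0]-proj("side",P)[0]
        best=max((spot(f,(r0[0]+int(round(a[0])),int(round(r0[1]+a[1]-.335*h))),r0=r0,w=4,m=2) for h in range(2,32,3)),key=lambda q:q[1])
        d=best[0]-a; print("dowel y%+d"%(s*20),"px",best[0],"rel jig",d.round(2),"score",round(best[1],3),"rise mm",(-d[1]/.335).round(1))
E
sed -i 's/r0=None):/r0=None,m=8):/; s/gx,gy=guess; m=8/gx,gy=guess/' h.py
python3 -c "
from h import *
for f in('r1f','r7f','r9f','r10f','r11f','r13f','r14f','r16f'): print(f);blockh(f'pics/{f}.png')
"
```

```text
r1f
jig shift mm in jig axes [0. 0.] yaw 0.0 rms px 0.0 n 6
dowel y+20 px [-0.125  0.   ] rel jig [-0.12  0.  ] score 0.999 rise mm -0.0
dowel y-20 px [-0.25 -0.5 ] rel jig [-0.25 -0.5 ] score 0.973 rise mm 1.5
r7f
jig shift mm in jig axes [-2.9  3.7] yaw -0.0018 rms px 0.12 n 6
dowel y+20 px [-1.875 -2.   ] rel jig [ 0.02 -1.58] score 0.997 rise mm 4.7
dowel y-20 px [-2.25 -2.75] rel jig [-0.26 -2.32] score 0.895 rise mm 6.9
r9f
jig shift mm in jig axes [-2.9  3.9] yaw -0.0015 rms px 0.08 n 6
dowel y+20 px [-1.125 -4.   ] rel jig [ 0.8  -3.55] score 0.991 rise mm 10.6
dowel y-20 px [-1.5  -1.75] rel jig [ 0.51 -1.29] score 0.915 rise mm 3.9
r10f
jig shift mm in jig axes [-2.9  3.9] yaw -0.0014 rms px 0.16 n 6
dowel y+20 px [ -2.25 -12.  ] rel jig [ -0.32 -11.56] score 0.994 rise mm 34.5
dowel y-20 px [-2.25  -4.375] rel jig [-0.24 -3.92] score 0.913 rise mm 11.7
r11f
jig shift mm in jig axes [-2.8  3.9] yaw -0.0016 rms px 0.07 n 6
dowel y+20 px [-0.875 -6.   ] rel jig [ 1.02 -5.55] score 0.992 rise mm 16.6
dowel y-20 px [-1.125 -3.375] rel jig [ 0.86 -2.91] score 0.882 rise mm 8.7
r13f
jig shift mm in jig axes [-2.8  3.9] yaw -0.0016 rms px 0.07 n 6
dowel y+20 px [ -2.125 -12.   ] rel jig [ -0.23 -11.55] score 0.993 rise mm 34.5
dowel y-20 px [-2. -6.] rel jig [-0.02 -5.53] score 0.906 rise mm 16.5
r14f
jig shift mm in jig axes [-3.2  3.6] yaw 0.0006 rms px 0.08 n 6
dowel y+20 px [ -1.25 -12.  ] rel jig [  0.77 -11.71] score 0.992 rise mm 35.0
dowel y-20 px [-1.625 -5.375] rel jig [ 0.45 -5.07] score 0.89 rise mm 15.1
r16f
jig shift mm in jig axes [-6.  -0.6] yaw 0.0161 rms px 0.14 n 6
dowel y+20 px [-1.375 -5.375] rel jig [ 0.74 -6.71] score 0.991 rise mm 20.0
dowel y-20 px [-1.375 -4.   ] rel jig [ 0.54 -5.31] score 0.895 rise mm 15.8
```

Emit:
{"fn": "step_arm", "kwargs": {
  "series": [
    [0.018,[0.001,-0.0005,-0.0005],0],
    [0.018,[0.003,-0.001,-0.0008],0],
    [0.018,[0.005,-0.0015,-0.001],0],
    [0.018,[0.007,-0.0018,-0.001],0],
    [0.018,[0.008,-0.0018,-0.001],0]
  ]
}}

```text
t: 14.1
tcp_pos: [0.5123, 0.0352, 0.3182]
ee_rot: [0.599, 0.801, -0.004, -0.015]
ft_force: [-2.8, -3.9, -0.5]
width: 0.0218
```

```bash
python3 -c "
from h import *
rep('r17');blockh('pics/r17f.png')"
```

```text
t 14.1 grasp-in-jig mm [-32.9  71.  135.2] F jig [-3.8 -3.  -0.5] T jig [-0.67  1.03  0.08] w 21.8 tilt jig [-0.0238  0.0186]
jig shift mm in jig axes [-6.  -0.5] yaw 0.0158 rms px 0.12 n 6
dowel y+20 px [-2.125 -7.25 ] rel jig [ 0.02 -8.56] score 0.992 rise mm 25.5
dowel y-20 px [-2.125 -6.125] rel jig [-0.18 -7.4 ] score 0.908 rise mm 22.1
```

View pics/r17.png

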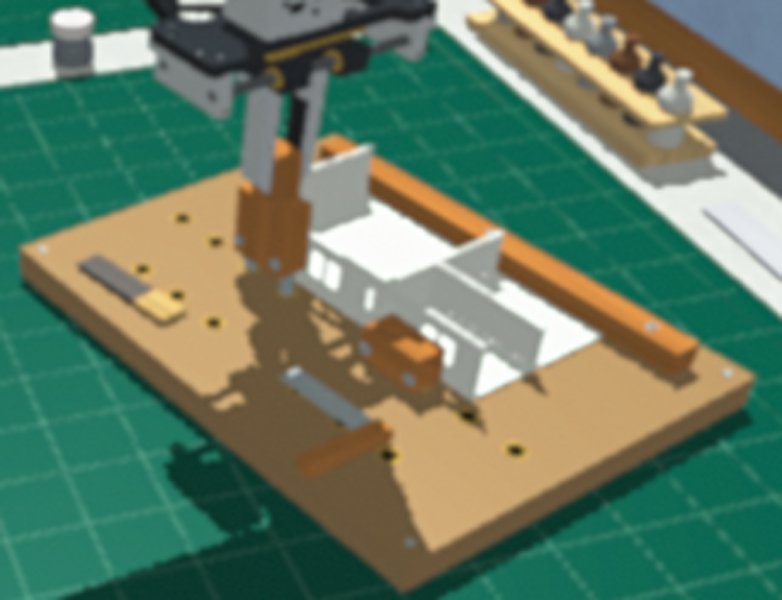

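The load has gone: both dowels have let go at about 22 mm rise. I'll lift straight up now, easing off the side forces.

Emit:
{"fn": "step_arm", "kwargs": {
  "series": [
    [0.018,[-0.0005,-0.0008,0],0],
    [0.018,[-0.0008,-0.001,-0.001],0],
    [0.018,[-0.001,-0.001,-0.002],0],
    [0.018,[-0.001,-0.001,-0.003],0],
    [0.018,[-0.001,-0.001,-0.004],0]
  ]
}}

```text
t: 14.65
tcp_pos: [0.5123, 0.0342, 0.3229]
ee_rot: [0.599, 0.801, -0.003, -0.014]
ft_force: [0.1, 0.2, -1.7]
width: 0.0218
```

```bash
python3 -c "
from h import *
rep('r18');blockh('pics/r18f.png')"
```

```text
t 14.65 grasp-in-jig mm [-32.7  69.9 140. ] F jig [ 0.1  0.2 -1.7] T jig [-0.06  0.02  0.  ] w 21.8 tilt jig [-0.0209  0.0184]
jig shift mm in jig axes [-6.  -0.6] yaw 0.0158 rms px 0.14 n 6
dowel y+20 px [-1.5   -8.625] rel jig [ 0.61 -9.93] score 0.992 rise mm 29.7
dowel y-20 px [-3.   -3.25] rel jig [-1.09 -4.53] score 0.737 rise mm 13.5
```

Emit:
{"fn": "step_arm", "kwargs": {
  "series": [
    [0.018,[0,-0.0005,-0.002],0],
    [0.018,[-0.0005,-0.001,-0.004],0],
    [0.018,[-0.001,-0.0015,-0.006],0],
    [0.018,[-0.0015,-0.002,-0.0075],0],
    [0.018,[-0.002,-0.002,-0.0075],0]
  ]
}}

```text
t: 15.2
tcp_pos: [0.5112, 0.0315, 0.3307]
ee_rot: [0.599, 0.801, -0.003, -0.013]
ft_force: [-0.4, 0.3, -2.3]
width: 0.0219
```

Emit:
{"fn": "step_arm", "kwargs": {
  "series": [
    [0.018,[0,0,0],0],
    [0.018,[0,0,0],0],
    [0.018,[0,0,0],0],
    [0.018,[0,0,0],0],
    [0.018,[0,0,0],0]
  ]
}}

```text
t: 15.7
tcp_pos: [0.5112, 0.0315, 0.3307]
ee_rot: [0.599, 0.801, -0.003, -0.013]
ft_force: [-0.7, 0.1, -2.2]
width: 0.0215
```

```bash
python3 -c "
from h import *
rep('r19');p=jigfit('pics/r19f.png')
t=cv2.cvtColor(capture('top'),cv2.COLOR_RGB2BGR); cv2.imwrite('pics/t19.png',t)
cv2.imwrite('pics/t19c.png',cv2.resize(t[90:275,220:440],None,fx=3.2,fy=3.2,interpolation=cv2.INTER_CUBIC))
cv2.imwrite('pics/z19.png',cv2.resize(cv2.imread('pics/r19f.png')[170:270,345:425],(480,600),interpolation=cv2.INTER_CUBIC))"
```

```text
t 15.7 grasp-in-jig mm [-34.5  67.7 147.8] F jig [-0.6  0.3 -2.2] T jig [-0.08  0.    0.06] w 21.5 tilt jig [-0.0207  0.0182]
jig shift mm in jig axes [-6.  -0.6] yaw 0.0158 rms px 0.14 n 6
```

View pics/z19.png

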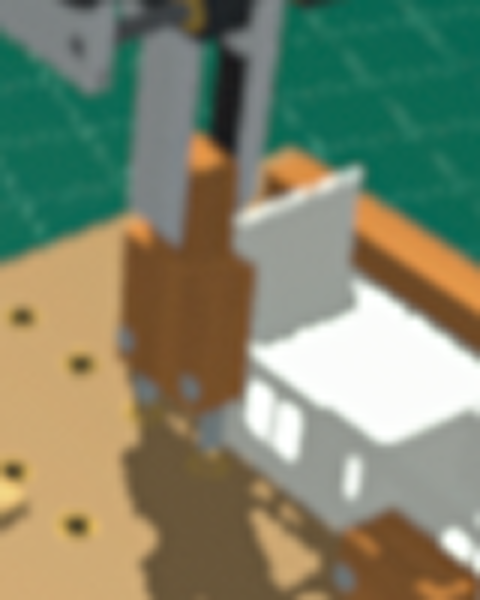

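View pics/t19c.png

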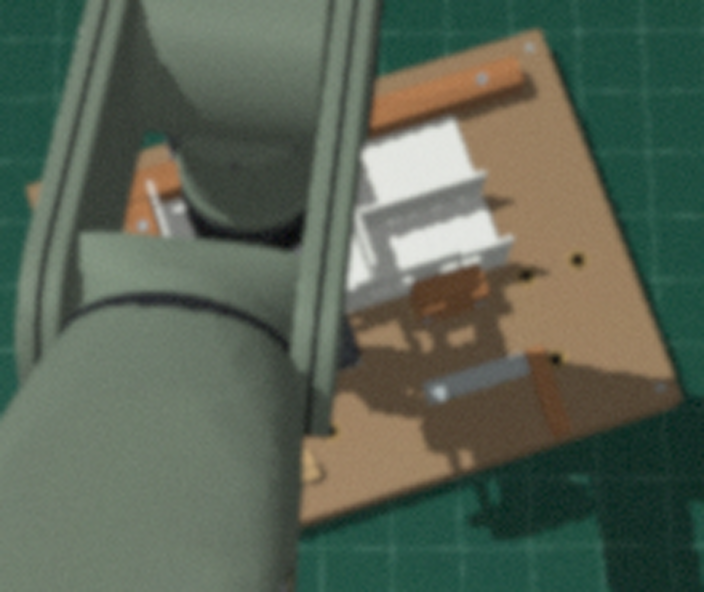

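```bash
python3 -c "
from h import *
p=jigfit('pics/r19f.png')
L=np.array([[-12.5,25,60],[12.5,-25,60],[12.5,-25,0],[-12.5,20,10],[-12.5,-20,10],[11,-14,100],[0,20,-20],[0,-20,-20]])/1e3
U=np.array([[125,225],[255,262],[242,400],[125,340],[190,387],[235,157],[147,402],[208,453]])/6+[345,170]
yaw0=JP[3]
def W(q,X=L): return X@(Ro.from_rotvec([0,0,q[5]])*Ro.from_rotvec(Ro.from_rotvec([0,0,yaw0]).apply([q[3],q[4],0]))*Ro.from_rotvec([0,0,yaw0])).as_matrix().T+q[:3]
f=lambda q:np.r_[(proj('side',W(q))-U).ravel()/.4,(q[4]-.02)/.01,q[5]/.01]
x0=np.r_[jw(-.037,.064,.065),0,0,0]
r=least_squares(f,x0,x_scale=[.01,.01,.01,.05,.05,.05]);q=r.x
J=np.linalg.inv(r.jac.T@r.jac); sd=np.sqrt(np.diag(J))
print('rms px',np.sqrt(np.mean(r.fun[:-2]**2))*.4,(r.fun[:-2].reshape(-1,2)*.4).round(1).tolist())
jc=JP[:3]+[p[0],p[1],0]; jy=JP[3]+p[2]
print('block in jig mm',(Ro.from_rotvec([0,0,-jy]).apply(q[:3]-jc)*1e3).round(1),'lean x,y,yaw',q[3:].round(3),'sd',(sd).round(4))
im=cv2.imread('pics/r19f.png')
"
```

```text
jig shift mm in jig axes [-6.  -0.6] yaw 0.0158 rms px 0.14 n 6
rms px 0.5445353135815507 [[-0.9, 0.4], [0.0, 0.1], [0.7, -0.3], [-0.2, 0.8], [-0.4, 0.6], [0.6, -0.1], [-0.1, -0.4], [0.3, -1.2]]
block in jig mm [-29.4  65.9  54.9] lean x,y,yaw [-0.076  0.031 -0.012] sd [0.0032 0.0067 0.0054 0.0113 0.0085 0.0091]
```

```bash
python3 -c "
from h import *
p=jigfit('pics/r19f.png')
L=np.array([[-12.5,25,60],[12.5,-25,60],[12.5,-25,0],[-12.5,20,10],[-12.5,-20,10],[11,-14,100],[0,20,-20],[0,-20,-20]])/1e3
U=np.array([[125,225],[255,262],[242,400],[125,340],[190,387],[235,157],[147,402],[208,453]])/6+[345,170]
yaw0=JP[3]
def W(q,X=L): return X@(Ro.from_rotvec([0,0,q[5]])*Ro.from_rotvec(Ro.from_rotvec([0,0,yaw0]).apply([q[3],q[4],0]))*Ro.from_rotvec([0,0,yaw0])).as_matrix().T+q[:3]
G=jw(-.0355,.0677,.1478)
def f(q):
  g=W(q,np.array([[0,0,.084]]))[0]-G
  return np.r_[(proj('side',W(q))-U).ravel()/.5,(q[4]-.02)/.01,q[5]/.01,g/[.0015,.0015,.006]]
x0=np.r_[jw(-.037,.064,.065),0,0,0]
r=least_squares(f,x0,x_scale=[.01,.01,.01,.05,.05,.05]);q=r.x
sd=np.sqrt(np.diag(np.linalg.inv(r.jac.T@r.jac)))
print((r.fun[:-5].reshape(-1,2)*.5).round(1).tolist(),'grip resid',(W(q,np.array([[0,0,.084]]))[0]-G).round(4))
jc=JP[:3]+[p[0],p[1],0]; jy=JP[3]+p[2]
print('block in jig mm',(Ro.from_rotvec([0,0,-jy]).apply(q[:3]-jc)*1e3).round(1),'lean',q[3:].round(3),'sd',sd.round(4))
im=cv2.resize(cv2.imread('pics/r19f.png')[170:270,345:425],None,fx=6,fy=6,interpolation=cv2.INTER_CUBIC)
for zz,a,b in((0,12.5,25),(60,12.5,25),(60,11,14),(100,11,14)):
  P=np.array([[a,b,zz],[a,-b,zz],[-a,-b,zz],[-a,b,zz]])/1e3
  cv2.polylines(im,[((proj('side',W(q,P))-[345,170])*6+3).round().astype(int)],True,(255,0,255),1)
for s in(20,-20):
  for dx in(-5,5):
    P=np.array([[dx,s,0],[dx,s,-20]])/1e3; cv2.polylines(im,[((proj('side',W(q,P))-[345,170])*6+3).round().astype(int)],False,(255,255,0),1)
# board holes
for s in(20,-20):
  a=np.linspace(0,6.28,20); P=np.c_[-.03+.005*np.cos(a),.065+s/1e3+.005*np.sin(a),0*a+.028]
  Pw=Ro.from_rotvec([0,0,jy]).apply(P)+jc; cv2.polylines(im,[((proj('side',Pw)-[345,170])*6+3).round().astype(int)],True,(0,0,255),1)
cv2.imwrite('pics/z19o.png',im)
"
```

```text
jig shift mm in jig axes [-6.  -0.6] yaw 0.0158 rms px 0.14 n 6
[[-0.9, 0.3], [0.1, 0.1], [0.7, -0.3], [-0.3, 0.8], [-0.4, 0.7], [0.7, -0.1], [-0.1, -0.4], [0.3, -1.1]] grip resid [-0.0009  0.0002 -0.0065]
block in jig mm [-31.7  63.3  57.5] lean [-0.07   0.028 -0.009] sd [0.0008 0.0016 0.0012 0.0117 0.008  0.0094]
```

View pics/z19o.png

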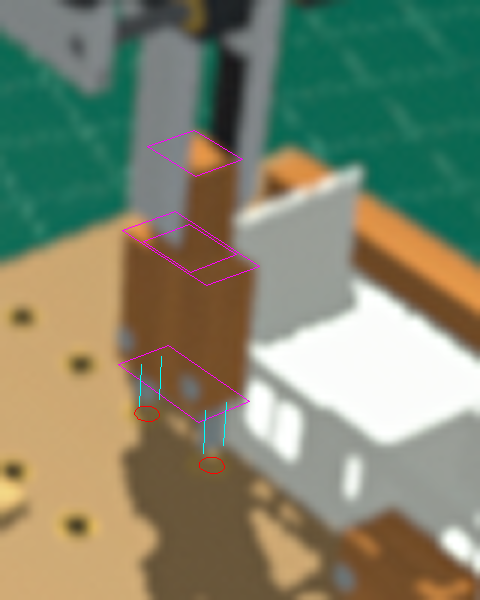

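The fit gives a rise of about 29.5 mm (dowel ends about 9.5 mm clear), a lean of about 0.08 rad, and a position over the holes. I'll raise it 5 mm more, move 2 mm away from the wall and firm up the grip.

Emit:
{"fn": "step_arm", "kwargs": {
  "series": [
    [0.018,[0,-0.001,-0.001],0],
    [0.018,[0,-0.002,-0.0025],0],
    [0.018,[0,-0.002,-0.004],0],
    [0.018,[0,-0.002,-0.005],0],
    [0.018,[0,-0.002,-0.005],0]
  ],
  "newtons": 30
}}

```text
t: 16.3
tcp_pos: [0.5095, 0.0309, 0.3361]
ee_rot: [0.599, 0.801, -0.003, -0.013]
ft_force: [0.5, -0.1, -1.9]
width: 0.0216
```

Emit:
{"fn": "step_arm", "kwargs": {
  "series": [
    [0.018,[0,0,0],0],
    [0.018,[0,0,0],0],
    [0.018,[0,0,0],0],
    [0.018,[0,0,0],0],
    [0.018,[0,0,0],0]
  ]
}}

```text
t: 16.8
tcp_pos: [0.5095, 0.0309, 0.336]
ee_rot: [0.599, 0.801, -0.003, -0.013]
ft_force: [0.5, 0.4, -1.4]
width: 0.0221
```

```bash
python3 -c "
from h import *
rep('r20');p=jigfit('pics/r20f.png')
cv2.imwrite('pics/z20.png',cv2.resize(cv2.imread('pics/r20f.png')[165:265,345:455],(660,600),interpolation=cv2.INTER_CUBIC))
a=cv2.resize(cv2.imread('pics/side2.png')[165:265,345:455],(660,600),interpolation=cv2.INTER_CUBIC); cv2.imwrite('pics/z2.png',a); print(bot.observe()['joint_vel'])"
```

```text
t 16.8 grasp-in-jig mm [-36.2  67.5 153.1] F jig [ 0.6  0.2 -1.4] T jig [-0.03  0.04  0.04] w 22.1 tilt jig [-0.0202  0.018 ]
jig shift mm in jig axes [-6.  -0.6] yaw 0.0158 rms px 0.14 n 6
[-1.32269717e-03 -5.64305638e-04 -5.49029061e-04 -1.26740098e-03
 -2.83003443e-05 -1.34394650e-04]
```

View pics/z20.png

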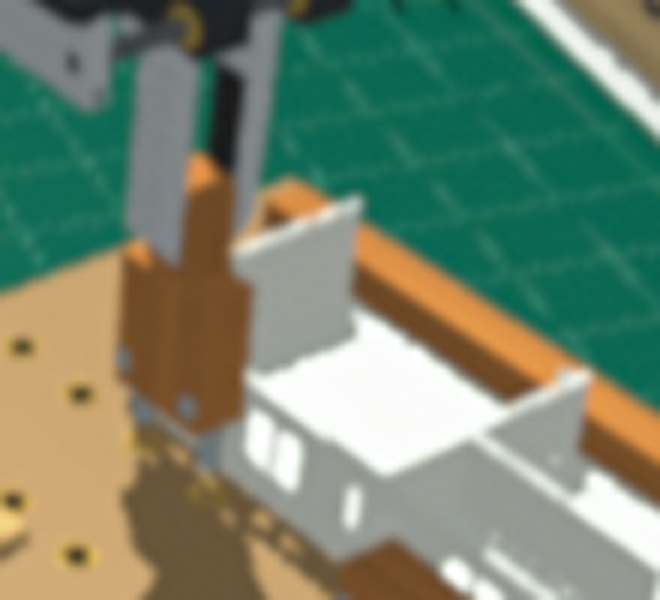

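View pics/z2.png

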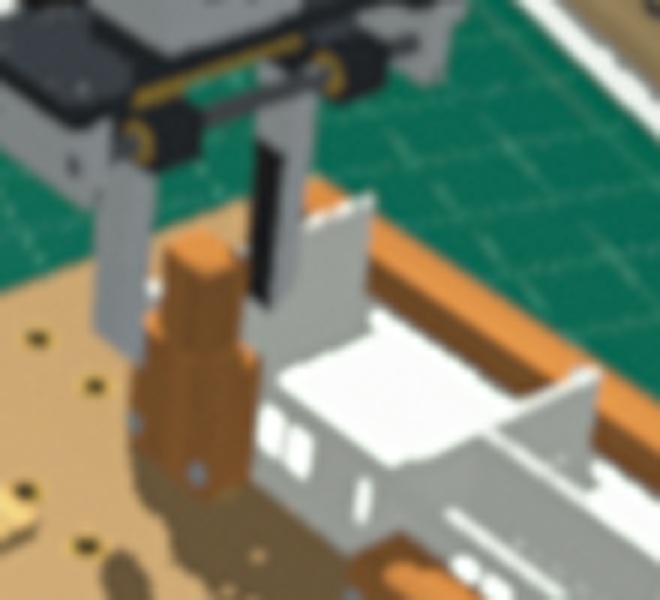

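```bash
python3 -c "
from h import *
p=jigfit('pics/r20f.png'); c0=JP[:3]
mv=lambda X:(X-c0)@Ro.from_rotvec([0,0,p[2]]).as_matrix().T+c0+[p[0],p[1],0]
for nm,l,r0 in(('model corner near',(-.0145,-.115,.07),None),('cross wall top far',(.06,-.02,.078),(443,228)),('windows',(-.016,-.0,.06),(392,238)),('model floor corner',(.1,-.115,.03),None),('low block',(-.0425,-.065,.05),None),('square blade',(-.09,-.06,.03),(384,278)),('stick',(-.12,.1,.032),None)):
  P=jw(*l); r0=tuple(proj('side',P)[0].round().astype(int)) if r0 is None else r0
  a=proj('side',mv(P))[0]-proj('side',P)[0]
  d,v=spot('pics/r20f.png',(int(r0[0]+round(a[0])),int(r0[1]+round(a[1]))),r0=r0,w=7,m=5,ref='pics/side2.png')
  print(nm,r0,'rel jig px',(d-a).round(2),'score',round(v,3))
"
```

```text
jig shift mm in jig axes [-6.  -0.6] yaw 0.0158 rms px 0.14 n 6
model corner near (np.int64(438), np.int64(267)) rel jig px [-0.2  -0.08] score 0.994
cross wall top far (443, 228) rel jig px [-0.06 -0.13] score 0.993
windows (392, 238) rel jig px [-0.35  0.27] score 0.955
model floor corner (np.int64(473), np.int64(262)) rel jig px [0.01 0.07] score 0.997
low block (np.int64(411), np.int64(266)) rel jig px [ 5.34 -5.17] score 0.855
square blade (384, 278) rel jig px [5.2  4.57] score 0.689
stick (np.int64(337), np.int64(246)) rel jig px [-0.32 -0.18] score 0.989
```

The model and sanding stick sit within 0.4 px (about 1 mm) of their places on the jig. The low block and square patches failed to match because a shadow now falls on them, but both looked seated and in place in the last full view. I'm handing in.

```bash
python3 -c "
from cell import job
print(job.finish_job())"
```

```text
the job is handed in; nothing more can be done
None
```

I rocked the tall block out along the wall, first to +y, then -y and on in turn until both dowels came free. I handed the job in at about 17 s of the 45 s, with the gripper still holding the block.

**Last checks**
- **Block:** it's about 34 mm above its seat, so the dowel ends are about 14 mm over the board. It is over its holes and about 2–3 mm clear of the wall. The wrist shows only the block's weight (about 2 N), so it is touching nothing but the fingers.
- **Lean:** I put it at about 0.08 rad (limit 0.12), and a rougher edge comparison suggested less. The arm can only shift and spin the tool, so I couldn't set the lean directly.
- **Board:** it looks flat in the last view. It crept about 6 mm and turned about 0.016 rad, within the 25 mm limit.
- **Model and sanding stick:** both are within about 1 mm of their places on the board.

**What went wrong or disagreed**
- **Pull force:** the lift briefly reached 14 N and later 22 N, which caused the board's creep. I eased off both times.
- **Slip in the pads:** the gripper's own reading put the block about 6 mm higher than the camera fit did, so it slipped that much in the pads. I used the camera figure.
- **Low block and square:** tracking failed on both because of a shadow, so I only checked by eye that they were still in place.

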